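# Steady the swinging drop hook and hang the hub on it

## Robot

A 6-joint arm with a two-finger parallel gripper is mounted at the origin on the work surface. World frame = base frame: x ahead of the robot, y to its left, z up, the work surface at z = 0. Lengths are in mm, angles in degrees, forces in N, time in s.
With the tool pointing down it reaches from about 300 to 850 mm from the base axis. Payload 4.2 kg.
Tool frame: the origin (TCP) lies at the very end of the fingers, on their centre line; the grasp point (between the pads) lies 19 mm behind it (env.grip_depth is the distance from the TCP to the grasp point, in mm); z points along the fingers, y is the line along which they close (so a half turn about z gives the same grasp; the last joint's range is limited). The gripper opens to 91 mm and grips with 3 to 60 N. Pads are 32 mm wide; open, the fingers measure 118 mm over their backs; the gripper's body (76 mm by 178 mm) begins 60 mm behind the grasp point.
Start: joints at [75.459, 18.312, 89.639, -0, 72.044, -1.146], TCP at [133.215, 559.372, 213.976] pointing down, gripper open.
Joint ranges: [-177.97, 177.97], [-48.28, 115.42], [12.27, 149.76], [-77.06, 257.06], [2.81, 150.46], [-146.56, 146.56]. Speed limits (degrees/s): [147.25, 147.25, 180, 180, 180, 180].

## Interface

Orientations are given as [roll, pitch, yaw] about the fixed x, y, z axes, in that order (R = Rz(yaw) Ry(pitch) Rx(roll)).
In Python, from workcell import env, cams gives the robot as it stands.
- The arm moves only by the tool apply_moves, never from a script. Its argument "deltas" is a list of rows, each a list of 5 numbers: the shift along the tool's x, y, z in m, then the turn about the tool's z in rad, then the opening, from -1 (shut) to 1 (fully open), so that 0 is half open. In form: [[tx, ty, tz, roll, gripper], ...]. A call has 1 to 5 rows; each row is the pose to reach, as a shift and turn from the pose commanded when the call began, along the tool's axes at that moment; what a row does not reach only later rows make up. A row lasts 1/10 s, in which the tool goes at most 50 mm and 8.59 degrees, less where a joint would pass 70% of its speed; a pose out of reach is approached as far as the arm can. A call with a gripper value outside its range is refused whole. The fingers move at their own pace and stop on an object; "grip_force" is the grip in N (left out, the last holds). Time passes only in rows, so rows that repeat a pose let the fingers close. It gives the time, the measured TCP pose, the force, the opening and the grip force at its end, in the units of the state.
- env.state(): the state, without advancing time (a new reading comes with each control period).
- cams.grab_frame(name): name is "scene" or "top" or "wrist"; returns the picture (384x512x3 uint8, blue, green, red); there is no depth.
- cams.get_calibration(name): a dict with "mtx" (3x3 intrinsics, pixels), "eye" and "attitude" of the camera in the world; the wrist camera has in their place "tool_from_camera" (4x4, takes a point from camera to tool coordinates, whose origin is the TCP and whose axes are the flange's). Camera axes: x right, y down, z forward; pixel columns grow to the right and rows downward; lengths in mm; the calibration is good to about 2 mm. The wrist camera is an equidistant fisheye: a pixel r from the principal point sees the ray r / f radians off the axis. A picture is of the moment at which its call begins: read the wrist's pose just before it. get_calibration takes no time and is no camera call.
- env.job_done(): hands the job in; it is judged then, once.
The state is a dict: "time_s": time; "qpos": joint angles; "qvel": joint speeds; "effort": joint torques, N m; "ee_pos": TCP position; "ee_rot": TCP orientation; "force": force on the tool from outside, world axes, zero at the start; "torque": the same for the moment, N m; "gripper_width": finger opening in mm; "gripper_force": force on a finger pad.
Only numpy, scipy, OpenCV 4.12 (cv2) and the standard library are available. Lean on these libraries where they do the work, as an engineer would, in place of code of your own. Each camera call takes 0.05 s, during which the arm holds its last target. There are 200 camera calls.

## Task

Pick up the aluminium hub by its blue yoke and bring it to the swinging drop hook. Steady the hook with a light touch (of the part or of the fingers) and keep touching it until it has stopped swinging, never knocking or pressing it hard; then lower the yoke's steel eye into the bend of the hook, feel the hook take the weight before you let go, and leave the part hanging there still, with the rest of the bench undisturbed.

Things in the scene. Friction and masses are not known exactly. Their poses are not given: they have to be found in the camera images.
- hub_yoke: Part to hang, ~260 g, loose: aluminium flanged hub (80 mm across, 36 mm high) under a flat blue U-shaped yoke, 10 mm thick along the part's x. Origin: centre of underside; z up. Crossbar along the part's y, 164 mm long, z 46 to 67 mm; at its ends upright grip tabs; in the middle the steel eye. Symmetric: a half turn about z changes nothing.
- tab_a (a point): Grip point on the tab at the part's y = +70 mm (part frame 0, 70, 115 mm). The tab is 24 mm wide (y), 10 mm thick (x), top at z = 130 mm: pinch it across x from above.
- tab_b (a point): The same on the other tab, at the part's y = -70 mm (part frame 0, -70, 115 mm).
- eye (a point): The eye is an upright arched loop of 8 mm round steel bar in the part's y-z plane, inside 40 mm wide and 80 mm high, from the crossbar (part z 67 mm) to z = 147 mm; outer top z = 155 mm. This point is on the inner side of the arch's top (part frame 0, 0, 147 mm); it rests in the hook's bend when hung.
- stand: Fixed yellow pendant stand. Origin on the bench straight below the hook's pivot; x horizontal, from pivot to post; z up. Jib 20 mm wide runs to +x over the pivot (z 386 to 408 mm, from x = -2 mm), thin brace under it near the post; post 30 mm square at x = 240 mm on a base plate (x 180 to 300, y +-80 mm). The pivot hangs on a drop rod set anywhere from 360 to 380 mm up, different each time and not measured.
- swing (a joint): Angle of the steel hook (8 mm bar, ~400 g) on its pivot, axis along stand y; 0 is plumb, positive swings it to the stand's -x. Starts swinging 0.25 to 0.36 rad either way, hardly damped, period 0.64 s. Below the pivot (x, z in mm, bar centre, plumb): shank with red collar, back at x +17 from z -92 to -150, half-round bend lowest at (0, -167; inside -163), tip end (-21, -140). Opens upwards; throat 26 wide.
- spare_hub: Bystander: a loose aluminium hub like the part's but without a yoke, 80 mm across, 48 mm high; origin centre of underside.
- pulley_a: Bystander: loose black toothed pulley, 66 mm across, 34 mm high; origin centre of underside.
- pulley_b: Bystander: loose black toothed pulley, 54 mm across, 30 mm high; origin centre of underside.
- bearing: Bystander: loose steel ring, 42 mm across, 12 mm high; origin centre of underside.
- mallet: Bystander: loose hammer 240 mm long lying along its x; origin centre of underside.
- spanner: Bystander: loose spanner 180 mm long lying along its x; origin centre of underside.

How it is judged:
By the outcome, as a careful person would: the job done as asked, in the order asked, and still so for the second after the job is handed in, with the robot touching nothing.
It also fails if it takes over 72 s, if anything falls off the work surface, if the arm or the gripper's body presses on something with over 40 N, if the wrist force passes 120 N, or if a joint passes its speed limit or range.

## Working session

There is one attempt and no reset: what is moved stays moved. The work goes in short steps, Python scripts to look and compute and a tool call to move; the robot and the scene stay as the last step left them, time stands still between calls to the robot, and variables do not carry over. Pictures are saved under pics/ and viewed, at most 10 in all, crops included, and the job is handed in when it is done.

Besides the shell and the picture viewer there is one more tool, called after "Emit:" as name(argument=value, ...), one argument or row to a line, values as JSON. apply_moves: Moves the arm, as the interface text tells. Its arguments: {"type":"object","properties":{"deltas":{"type":"array"},"grip_force":{"type":"number"}},"required":["deltas"]}

```bash
mkdir -p pics
cat > h.py <<'E'
import numpy as np, cv2
from workcell import env, cams
from scipy.spatial.transform import Rotation as R
def ray(name,u,v):
    c=cams.get_calibration(name); K=np.array(c["mtx"])
    d=np.linalg.inv(K)@[u,v,1]
    A=np.array(c["attitude"])
    if A.shape!=(3,3): A=R.from_euler('xyz',A.ravel(),degrees=True).as_matrix()
    return np.array(c["eye"],float), A@d
def atz(name,u,v,z):
    o,d=ray(name,u,v); return o+d*(z-o[2])/d[2]
def proj(name,p):
    c=cams.get_calibration(name);K=np.array(c["mtx"]);A=np.array(c["attitude"])
    if A.shape!=(3,3): A=R.from_euler('xyz',A.ravel(),degrees=True).as_matrix()
    q=K@(A.T@(np.array(p,float)-np.array(c["eye"]))); return q[:2]/q[2]
def tri(n1,p1,n2,p2):
    o1,d1=ray(n1,*p1);o2,d2=ray(n2,*p2)
    d1/=np.linalg.norm(d1);d2/=np.linalg.norm(d2)
    s=np.linalg.lstsq(np.c_[d1,-d2],o2-o1,rcond=None)[0]
    a,b=o1+s[0]*d1,o2+s[1]*d2
    return (a+b)/2,np.linalg.norm(a-b)
E
python3 - <<'E'
from h import *
for n in("scene","top"):
    print(n,cams.get_calibration(n))
    f=cams.grab_frame(n); cv2.imwrite(f"pics/{n}0.png",cv2.resize(f,(800,600),interpolation=cv2.INTER_CUBIC))
print(env.state())
E
```

```text
scene {'mtx': array([[399.60919681,   0.        , 256.32244014],
       [  0.        , 399.60919681, 186.62357702],
       [  0.        ,   0.        ,   1.        ]]), 'eye': array([1198.36802151, -476.45637623,  984.23268685]), 'attitude': array([-133.8710149 ,    0.16473581,   53.99277742])}
top {'mtx': array([[406.23837054,   0.        , 253.83840387],
       [  0.        , 406.23837054, 189.78500884],
       [  0.        ,   0.        ,   1.        ]]), 'eye': array([ 289.91417573,   -2.13855351, 1650.43732598]), 'attitude': array([-169.37782136,   -0.3955166 ,  -88.46380852])}
{'time_s': 0.1, 'qpos': array([ 7.54563498e+01,  1.83471625e+01,  8.96975309e+01,  1.66833149e-03,
        7.20438632e+01, -1.14434057e+00]), 'qvel': array([ 0.01017211, -0.02452595, -0.11234425, -0.01936766, -0.02586478,
       -0.01276442]), 'effort': array([ 1.05186828e-03, -4.13332415e+01, -2.32510793e+01,  7.28860823e-02,
        4.22318245e-02, -7.37292612e-05]), 'ee_pos': array([133.11354285, 558.93129214, 213.22530292]), 'ee_rot': array([-1.79911493e+02, -3.35453626e-03,  1.66600172e+02]), 'force': array([ 0.5887712 , -0.32334064, -0.11813311]), 'torque': array([ 0.01334683, -0.00578777,  0.00611296]), 'gripper_force': 0.0, 'gripper_width': 91.43353074284437}
```

View pics/scene0.png

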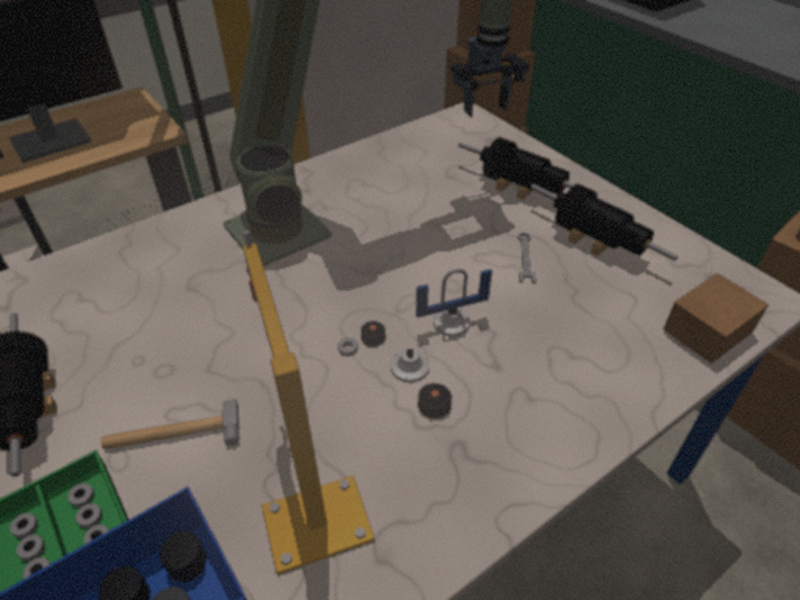

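View pics/top0.png

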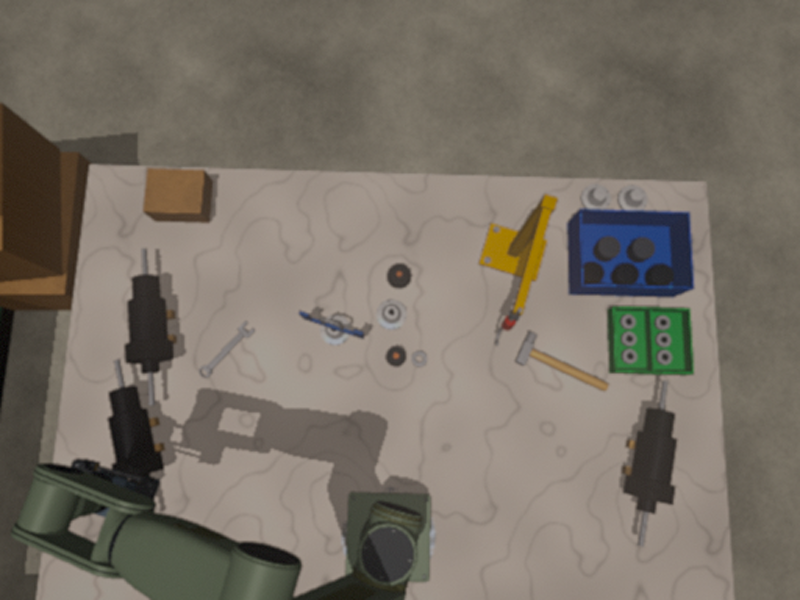

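The scene shows the part at about (455,300) and the stand with its post base at (315,520) and jib end at (250,245). In the top view the part is at (335,325), with the jib running from (549,200) to about (515,315). I'll enlarge the crops.

Run:
```python
from h import *
s=cams.grab_frame("scene");t=cams.grab_frame("top")
def crop(f,x,y,w,h): return cv2.resize(f[y:y+h,x:x+w],(400,300),interpolation=cv2.INTER_CUBIC)
# each 80x60 px or 120x90
im=np.vstack([np.hstack([crop(s,250,165,80,60),crop(t,180,180,80,60)]),np.hstack([crop(s,120,145,160,120),crop(t,290,120,160,120)])])
cv2.imwrite("pics/c1.png",im)
```

```text
(no output)
```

View pics/c1.png

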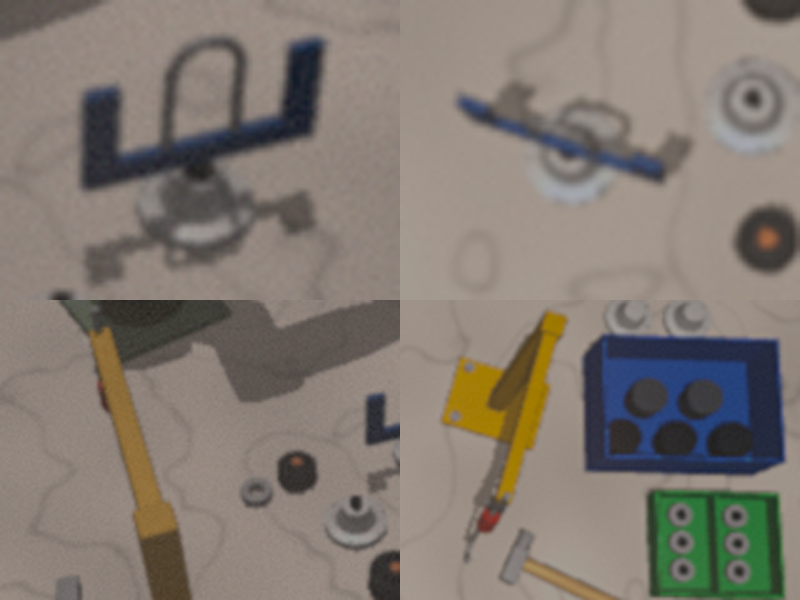

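Run:
```python
from h import *
S=lambda x,y:(250+x/5-.4,165+y/5-.4)
T=lambda x,y:(180+(x-400)/5-.4,180+y/5-.4)
a=tri("scene",S(308,42),"top",T(466,102)); b=tri("scene",S(101,92),"top",T(659,171))
print("tabs",a,b,np.linalg.norm(a[0]-b[0]))
e=tri("scene",S(218,40),"top",T(598,106));print("eye",e)
for z in(130,):print([atz("scene",*S(*p),z) for p in((308,42),(101,92))],[atz("top",*T(*p),z) for p in((466,102),(659,171))])
P=lambda x,y:(120+x/2.5-.3,145+(y-300)/2.5-.3)
Q=lambda x,y:(290+(x-400)/2.5-.3,120+(y-300)/2.5-.3)
print("jib z408 scene tip,post",atz("scene",*P(99,333),408),atz("scene",*P(154,508),408))
print("jib top tip,post",atz("top",*Q(507,493),408),atz("top",*Q(554,322),408))
# plate corners z~8
print("plate top",[atz("top",*Q(*p),8) for p in((462,357),(443,422))])
print(env.state()["time_s"])
```

```text
tabs (array([529.39274303, 224.7947371 , 127.85453627]), np.float64(1.2171768231581348)) (array([484.87468078,  82.76945072, 127.73639159]), np.float64(13.403439633086919)) 148.83901974142856
eye (array([528.68245204, 130.7140729 , 176.62765121]), np.float64(23.362523419011335))
[array([530.82311161, 222.45080369, 130.        ]), array([489.71370341,  87.38378131, 130.        ])] [array([529.42007467, 224.97802276, 130.        ]), array([480.92061833,  76.99418845, 130.        ])]
jib z408 scene tip,post [ 508.09272709 -246.87142437  408.        ] [ 719.83062974 -305.102261    408.        ]
jib top tip,post [ 507.47037455 -249.28586177  408.        ] [ 731.82170413 -311.64004787  408.        ]
plate top [array([ 807.78875962, -255.0720595 ,    8.        ]), array([ 694.3677648 , -223.36474654,    8.        ])]
0.2
```

```bash
cat >> h.py <<'E'
def go(x,y,z,yaw,step=48,start=None,ncalls=3):
    s=env.state(); p=np.array(s["ee_pos"]);w=s["ee_rot"][2]
    if start is not None: p=np.array(start[:3],float);w=start[3]
    t=np.array([x,y,z],float)
    for c in range(ncalls):
        a=np.radians(w); d=t-p; dw=(yaw-w+180)%360-180
        tl=np.array([d@[np.cos(a),np.sin(a),0],d@[np.sin(a),-np.cos(a),0],-d[2]]); r=-np.radians(dw)
        n=max(1,int(np.ceil(max(np.linalg.norm(d)/step,abs(r)/.148)))); k=min(n,5)
        for i in range(1,k+1): print([round(v,4) for v in (*(tl*i/n/1000),r*i/n)])
        print("--",n)
        p=p+d*k/n; w=w+dw*k/n
        if n<=5:break
E
python3 -c "
from h import *
go(530,223,200,73.1)
print(cams.get_calibration('wrist'))"
```

```text
[np.float64(-0.0387), np.float64(-0.0196), np.float64(0.0011), np.float64(0.136)]
[np.float64(-0.0773), np.float64(-0.0392), np.float64(0.0022), np.float64(0.272)]
[np.float64(-0.116), np.float64(-0.0588), np.float64(0.0034), np.float64(0.408)]
[np.float64(-0.1546), np.float64(-0.0783), np.float64(0.0045), np.float64(0.544)]
[np.float64(-0.1933), np.float64(-0.0979), np.float64(0.0056), np.float64(0.68)]
-- 12
[np.float64(-0.0424), np.float64(0.0091), np.float64(0.0011), np.float64(0.136)]
[np.float64(-0.0848), np.float64(0.0182), np.float64(0.0022), np.float64(0.272)]
[np.float64(-0.1271), np.float64(0.0272), np.float64(0.0034), np.float64(0.408)]
[np.float64(-0.1695), np.float64(0.0363), np.float64(0.0045), np.float64(0.544)]
[np.float64(-0.2119), np.float64(0.0454), np.float64(0.0056), np.float64(0.68)]
-- 7
[np.float64(-0.0272), np.float64(0.0337), np.float64(0.0011), np.float64(0.136)]
[np.float64(-0.0545), np.float64(0.0674), np.float64(0.0022), np.float64(0.272)]
-- 2
{'mtx': array([[297.31863964,   0.        , 258.94940405],
       [  0.        , 297.31863964, 197.28343574],
       [  0.        ,   0.        ,   1.        ]]), 'tool_from_camera': array([[ 8.61552596e-05, -9.64534131e-01, -2.63958145e-01,
         7.40728039e+01],
       [ 9.99999198e-01,  4.16525895e-04, -1.19563748e-03,
         1.59544225e-01],
       [ 1.26317856e-03, -2.63957831e-01,  9.64533394e-01,
        -1.71600110e+02],
       [ 0.00000000e+00,  0.00000000e+00,  0.00000000e+00,
         1.00000000e+00]])}
```

Emit:
apply_moves(
  deltas=[
    [-0.0387,-0.0196,0.001,0.136,1],
    [-0.0773,-0.0392,0.002,0.272,1],
    [-0.116,-0.0588,0.003,0.408,1],
    [-0.1546,-0.0783,0.0045,0.544,1],
    [-0.1933,-0.0979,0.0055,0.68,1],
  ],
)

```text
time_s: 0.7
ee_pos: [299.5, 418.0, 208.3]
ee_rot: [-180.0, -0.0, 127.3]
force: [0.5, 0.7, -0.2]
gripper_width: 91.5
gripper_force: 0.0
```

Emit:
apply_moves(
  deltas=[
    [-0.0424,0.0091,0.001,0.136,1],
    [-0.0848,0.0182,0.002,0.272,1],
    [-0.1271,0.0272,0.003,0.408,1],
    [-0.1695,0.0363,0.0045,0.544,1],
    [-0.2119,0.0454,0.0055,0.68,1],
  ],
)

```text
time_s: 1.2
ee_pos: [465.0, 277.9, 202.8]
ee_rot: [-180.0, -0.0, 88.4]
force: [0.7, 0.7, -0.0]
gripper_width: 91.3
gripper_force: 0.0
```

Emit:
apply_moves(
  deltas=[
    [-0.027,0.034,0.001,0.136,1],
    [-0.0545,0.0675,0.002,0.272,1],
    [-0.0545,0.0675,0.002,0.272,1],
  ],
)

```text
time_s: 1.5
ee_pos: [533.6, 219.9, 200.3]
ee_rot: [179.9, 0.1, 72.7]
force: [-0.7, 0.4, 0.0]
gripper_width: 91.1
gripper_force: 0.0
```

```bash
cat >> h.py <<'E'
def wcap():
    s=env.state(); f=cams.grab_frame("wrist")
    np.save("wp.npy",np.r_[s["ee_pos"],s["ee_rot"]]); return f
def wray(u,v,pose=None):
    q=np.load("wp.npy") if pose is None else pose
    c=cams.get_calibration("wrist");K=c["mtx"];T=np.array(c["tool_from_camera"])
    d=np.array([u-K[0,2],v-K[1,2]]);r=np.linalg.norm(d);th=r/K[0,0]
    v3=np.r_[d/max(r,1e-9)*np.sin(th),np.cos(th)]
    M=R.from_euler('xyz',q[3:],degrees=True).as_matrix()
    return q[:3]+M@T[:3,3], M@T[:3,:3]@v3
def watz(u,v,z):
    o,d=wray(u,v); return o+d*(z-o[2])/d[2]
E
python3 - <<'E'
from h import *
f=wcap(); cv2.imwrite("pics/w1.png",cv2.resize(f,(800,600),interpolation=cv2.INTER_CUBIC))
print(np.load("wp.npy"))
E
```

```text
[5.33598381e+02 2.19877749e+02 2.00264443e+02 1.79902042e+02
 5.28496202e-02 7.27140367e+01]
```

View pics/w1.png

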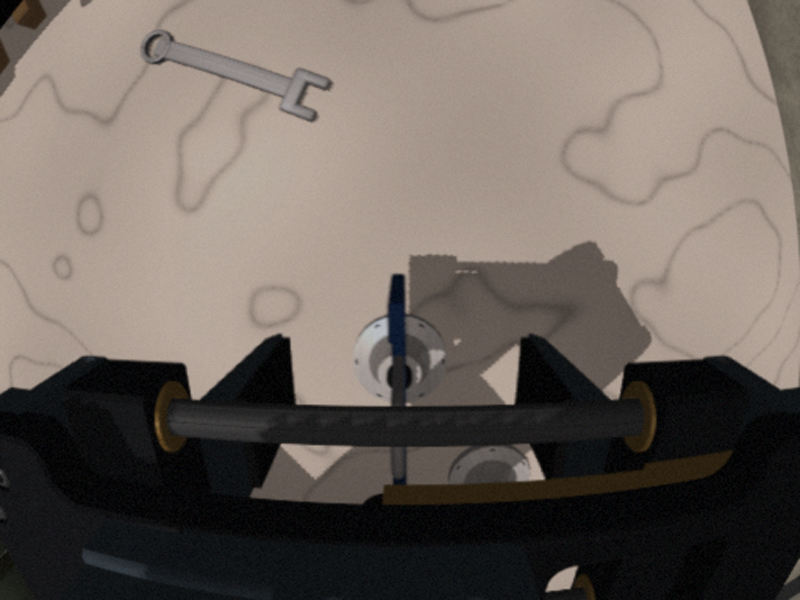

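The tab's outer end is at (398,278), the hub flange centre at about (400,357), and the yoke is centred between the fingers, in line with the image's vertical.

Run:
```python
from h import *
k=lambda u,v:(u*.64,v*.64)
print("tab outer top",watz(*k(398,276),130),watz(*k(404,277),130))
print("flange c",watz(*k(400,360),6), "bar low", watz(*k(397,485),155))
print("bar at tab/below flange", watz(*k(398,330),130), watz(*k(398,330),67))
o,d=wray(256,200);print(o,d)
```

```text
tab outer top [538.3738739  245.39596907 130.        ] [541.25218449 243.93037006 130.        ]
flange c [509.27765844 152.43369121   6.        ] bar low [503.13814857 135.13583218 155.        ]
bar at tab/below flange [529.32507811 216.68306317 130.        ] [522.41429026 197.25554587  67.        ]
[555.84891462 291.24652883 371.79612161] [-0.08943366 -0.2599821  -0.96146291]
```

```bash
python3 -c "
from h import *
go(529.3,219.5,96,73.4,step=24)"
```

```text
[np.float64(-0.0005), np.float64(-0.0003), np.float64(0.0209), np.float64(-0.0017)]
[np.float64(-0.001), np.float64(-0.0006), np.float64(0.0417), np.float64(-0.0034)]
[np.float64(-0.0015), np.float64(-0.0009), np.float64(0.0626), np.float64(-0.0052)]
[np.float64(-0.0021), np.float64(-0.0012), np.float64(0.0834), np.float64(-0.0069)]
[np.float64(-0.0026), np.float64(-0.0015), np.float64(0.1043), np.float64(-0.0086)]
-- 5
```

Emit:
apply_moves(
  deltas=[
    [-0.001,-0.0006,0.021,-0.003,1],
    [-0.0015,-0.001,0.042,-0.006,1],
    [-0.0026,-0.0015,0.063,-0.0086,1],
    [-0.0026,-0.0015,0.084,-0.0086,0.3],
    [-0.0026,-0.0015,0.104,-0.0086,0],
  ],
  grip_force=40,
)

```text
time_s: 2.05
ee_pos: [526.7, 222.1, 96.2]
ee_rot: [-180.0, -0.0, 73.7]
force: [0.1, 0.4, 0.6]
gripper_width: 78.0
gripper_force: 0.0
```

Emit:
apply_moves(
  deltas=[
    [0,0,0,0,-0.4],
    [0,0,0,0,-0.6],
    [0,0,0,0,-0.75],
    [0,0,0,0,-1],
    [0,0,0,0,-1],
  ],
  grip_force=15,
)

```text
time_s: 2.55
ee_pos: [528.4, 221.5, 97.9]
ee_rot: [179.9, -0.1, 73.6]
force: [0.7, 0.4, 0.5]
gripper_width: 38.1
gripper_force: 0.0
```

Emit:
apply_moves(
  deltas=[
    [0,0,0,0,-1],
    [0,0,0,0,-1],
    [0,0,0,0,-1],
    [0,0,0,0,-1],
    [0,0,0,0,-1],
  ],
  grip_force=15,
)

```text
time_s: 3.05
ee_pos: [528.1, 221.2, 97.0]
ee_rot: [180.0, -0.0, 73.6]
force: [-0.0, -0.4, -0.9]
gripper_width: 9.9
gripper_force: 15.0
```

Emit:
apply_moves(
  deltas=[
    [0,0,0,0,-1],
    [0,0,0,0,-1],
    [0,0,0,0,-1],
  ],
  grip_force=50,
)

```text
time_s: 3.35
ee_pos: [528.1, 221.2, 97.0]
ee_rot: [180.0, -0.0, 73.6]
force: [1.0, 1.2, 0.9]
gripper_width: 9.7
gripper_force: 50.0
```

```bash
python3 -c "
from h import *
print(env.state())
# proposals: where hook collar etc. via both cameras
s=cams.grab_frame('scene');t=cams.grab_frame('top')
cv2.imwrite('pics/c2.png',np.hstack([cv2.resize(s[145:220,135:195],(400,500),interpolation=cv2.INTER_CUBIC),cv2.resize(t[170:245,300:360],(400,500),interpolation=cv2.INTER_CUBIC)]))
print(env.state()['time_s'])"
```

```text
{'time_s': 3.35, 'qpos': array([2.15776577e+01, 2.36566175e+01, 9.95973467e+01, 2.73702536e-03,
       5.67276717e+01, 3.79855520e+01]), 'qvel': array([-0.06434455, -0.04221041, -0.03717744, -0.02429186, -0.04931048,
       -0.01930504]), 'effort': array([ 3.70262924e-02, -4.29149795e+01, -1.96189803e+01,  1.12691098e-01,
        1.68838296e-01,  1.48959970e-02]), 'ee_pos': array([528.11427116, 221.23812138,  96.97123557]), 'ee_rot': array([ 1.79986935e+02, -1.31064011e-02,  7.35906060e+01]), 'force': array([1.02246193, 1.22050831, 0.85664782]), 'torque': array([-0.09469842, -0.05928286, -0.00386064]), 'gripper_force': 49.99994337558746, 'gripper_width': 9.7166066068062}
3.45
```

View pics/c2.png

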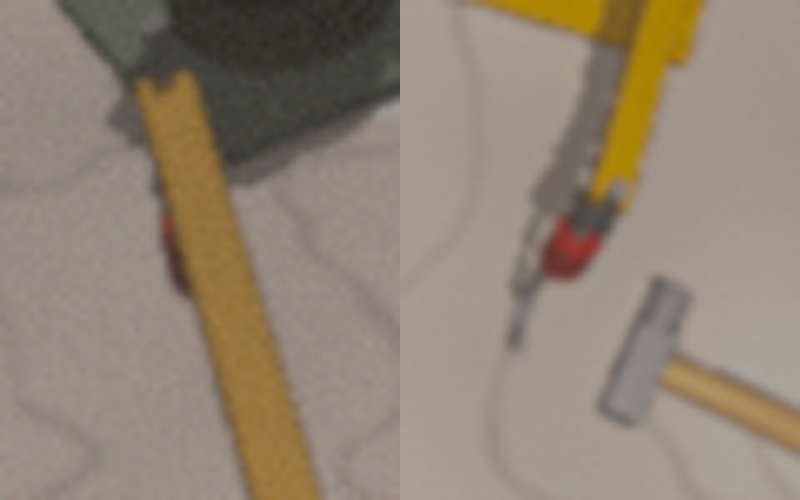

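```bash
python3 -c "
from h import *
a=atz('scene',159.65,156.3,408);b=atz('top',331.5,199.6,408);print(a,b)
go(528.1,221.2,140,73.6,step=15)
go(409,-145,330,74.5,step=40,start=(528.1,221.2,140,73.6))
"
```

```text
[ 503.41192938 -243.71248738  408.        ] [ 498.88477805 -246.10513176  408.        ]
[np.float64(-0.0), np.float64(-0.0), np.float64(-0.0143), np.float64(-0.0001)]
[np.float64(-0.0), np.float64(-0.0), np.float64(-0.0287), np.float64(-0.0001)]
[np.float64(-0.0001), np.float64(-0.0), np.float64(-0.043), np.float64(-0.0002)]
-- 3
[np.float64(-0.035), np.float64(-0.001), np.float64(-0.0173), np.float64(-0.0014)]
[np.float64(-0.07), np.float64(-0.002), np.float64(-0.0345), np.float64(-0.0029)]
[np.float64(-0.105), np.float64(-0.003), np.float64(-0.0518), np.float64(-0.0043)]
[np.float64(-0.14), np.float64(-0.0039), np.float64(-0.0691), np.float64(-0.0057)]
[np.float64(-0.175), np.float64(-0.0049), np.float64(-0.0864), np.float64(-0.0071)]
-- 11
[np.float64(-0.035), np.float64(-0.0012), np.float64(-0.0173), np.float64(-0.0014)]
[np.float64(-0.07), np.float64(-0.0025), np.float64(-0.0345), np.float64(-0.0029)]
[np.float64(-0.105), np.float64(-0.0037), np.float64(-0.0518), np.float64(-0.0043)]
[np.float64(-0.1399), np.float64(-0.0049), np.float64(-0.0691), np.float64(-0.0057)]
[np.float64(-0.1749), np.float64(-0.0062), np.float64(-0.0864), np.float64(-0.0071)]
-- 6
[np.float64(-0.035), np.float64(-0.0015), np.float64(-0.0173), np.float64(-0.0014)]
-- 1
```

Emit:
apply_moves(
  deltas=[
    [0,0,-0.008,0,-1],
    [0,0,-0.022,0,-1],
    [0,0,-0.04,0,-1],
    [0,0,-0.058,0,-1],
    [0,0,-0.075,0,-1],
  ],
)

```text
time_s: 3.95
ee_pos: [527.5, 221.2, 172.7]
ee_rot: [-180.0, 0.0, 73.6]
force: [0.5, 0.4, -2.7]
gripper_width: 9.3
gripper_force: 50.0
```

Emit:
apply_moves(
  deltas=[
    [-0.025,-0.001,-0.0173,-0.0014,-1],
    [-0.06,-0.002,-0.0345,-0.003,-1],
    [-0.1,-0.003,-0.0518,-0.0043,-1],
    [-0.135,-0.004,-0.0691,-0.0057,-1],
    [-0.17,-0.005,-0.0864,-0.0071,-1],
  ],
)

```text
time_s: 4.45
ee_pos: [473.9, 58.4, 259.0]
ee_rot: [-179.9, 0.0, 74.0]
force: [0.4, -1.2, -3.0]
gripper_width: 9.3
gripper_force: 50.0
```

Emit:
apply_moves(
  deltas=[
    [-0.035,-0.0012,-0.0173,-0.0014,-1],
    [-0.07,-0.0025,-0.0345,-0.003,-1],
    [-0.105,-0.0037,-0.0518,-0.0043,-1],
    [-0.14,-0.005,-0.065,-0.0057,-1],
    [-0.175,-0.0062,-0.071,-0.0071,-1],
  ],
)

```text
time_s: 4.95
ee_pos: [420.2, -108.0, 330.8]
ee_rot: [179.9, -0.0, 74.4]
force: [0.7, 0.5, -2.0]
gripper_width: 9.8
gripper_force: 50.0
```

Emit:
apply_moves(
  deltas=[
    [-0.025,-0.0015,0,-0.0014,-1],
    [-0.037,-0.0015,0,-0.0014,-1],
    [-0.037,-0.0015,0,-0.0014,-1],
  ],
)

```text
time_s: 5.25
ee_pos: [409.0, -142.7, 329.1]
ee_rot: [-180.0, -0.0, 74.3]
force: [0.1, 1.0, -3.0]
gripper_width: 10.0
gripper_force: 50.0
```

Run:
```python
from h import *
print(env.state())
for i in range(8):
    f=wcap(); np.save(f"f{i}.npy",f); 
    print(env.state()["time_s"],end=' ')
f0=np.load("f0.npy");f1=np.load("f3.npy")
cv2.imwrite("pics/w2.png",np.hstack([cv2.resize(f,(400,300)) for f in(f0,f1)]))
cv2.imwrite("pics/w2b.png",cv2.resize(f0,(800,600),interpolation=cv2.INTER_CUBIC))
```

```text
{'time_s': 5.25, 'qpos': array([-2.07857017e+01,  2.02798358e+00,  9.37341375e+01,  3.07425353e-02,
        8.42897655e+01, -5.13464452e+00]), 'qvel': array([ 2.3303309 ,  0.23238469, -0.00952672,  1.59007015, -0.04517734,
        1.04620351]), 'effort': array([ -1.04334086, -27.97934353, -25.76749027,  -0.34446046,
         0.02927287,  -0.13301719]), 'ee_pos': array([ 408.96382462, -142.74173292,  329.12865247]), 'ee_rot': array([-1.79951058e+02, -3.51082030e-02,  7.43458551e+01]), 'force': array([ 0.1165773 ,  0.95219882, -2.96887185]), 'torque': array([ 0.08595257,  0.05774568, -0.04258685]), 'gripper_force': 49.99915301799774, 'gripper_width': 9.964507084813977}
5.3 5.35 5.4 5.45 5.5 5.55 5.6 5.65
```

View pics/w2b.png

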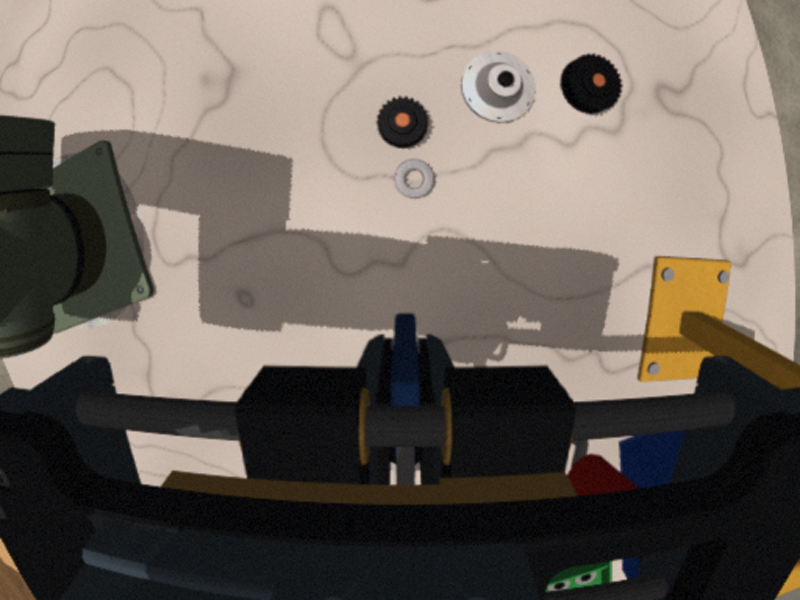

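The hook is mostly hidden behind the gripper (collar at (597,475)), so I'll shift the tool to get a clear view of it.

Emit:
apply_moves(
  deltas=[
    [-0.016,-0.008,-0.004,0,-1],
    [-0.032,-0.016,-0.008,0,-1],
    [-0.046,-0.022,-0.012,0,-1],
    [-0.046,-0.022,-0.012,0,-1],
  ],
)

```text
time_s: 6.05
ee_pos: [375.6, -181.3, 341.9]
ee_rot: [179.9, 0.0, 74.4]
force: [0.9, 0.3, -2.2]
gripper_width: 9.9
gripper_force: 50.0
```

Run:
```python
from h import *
T=[]
for i in range(14):
    T.append(env.state()["time_s"]);f=wcap(); np.save(f"f{i}.npy",f)
np.save("T.npy",T);print(T,np.load("wp.npy"))
ims=[cv2.resize(np.load(f"f{i}.npy")[170:330,330:490],(266,266),interpolation=cv2.INTER_CUBIC) for i in (0,2,4,6,8,10)]
cv2.imwrite("pics/w3.png",np.vstack([np.hstack(ims[:3]),np.hstack(ims[3:])]))
```

```text
[6.05, 6.1, 6.15, 6.2, 6.25, 6.3, 6.35, 6.4, 6.45, 6.5, 6.55, 6.6, 6.65, 6.7] [ 3.76122207e+02 -1.80562621e+02  3.41292355e+02 -1.79997542e+02
 -7.64498198e-03  7.44935431e+01]
```

View pics/w3.png

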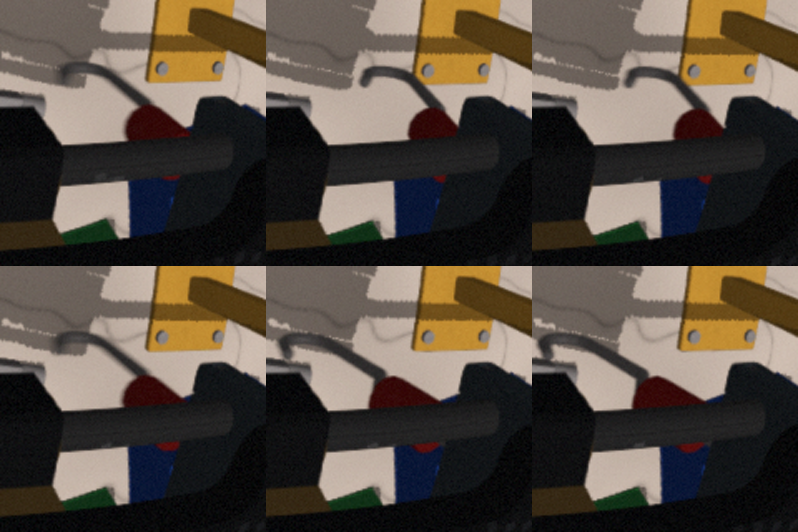

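```bash
cat >> h.py <<'E'
XS=np.array([.9638,-.2668,0]);YS=np.array([.2668,.9638,0]);P0=np.array([503.,-245.5,0])
def stand(p): p=np.array(p)-P0; return np.array([p@XS,p@YS,p[2]])
def world(x,y,z): return P0+x*XS+y*YS+np.array([0,0,z])
def wplane(u,v,y=0):
    o,d=wray(u,v); o=stand(o); d=np.array([d@XS,d@YS,d[2]]); return o+d*(y-o[1])/d[1]
E
python3 - <<'E'
from h import *
from scipy.optimize import least_squares
k=1.6625
L=[(6.05,66,76),(6.15,99,80),(6.25,99,80),(6.35,61,78),(6.45,22,88),(6.55,12,88)]
for y in(-4,0,4):
    pts=np.array([wplane(330+a/k,170+b/k,y) for _,a,b in L]);print(pts.round(1).tolist())
    # model
    t=np.array([l[0] for l in L])
    def res(q):
        X,Z,A,ph=q; th=A*np.sin(2*np.pi/.64*t+ph)
        x=X-21*np.cos(th)-140*np.sin(th); z=Z-140*np.cos(th)+21*np.sin(th)
        return np.r_[pts[:,0]-x,pts[:,2]-z]
    best=min((least_squares(res,[0,370,.3,p]) for p in(0,1.5,3,4.5)),key=lambda r:r.cost)
    print(y,best.x,best.cost,best.fun.round(1))
print(stand(np.load("wp.npy")[:3]))
E
```

```text
[[-11.3, -4.0, 203.1], [10.3, -4.0, 212.8], [10.3, -4.0, 212.8], [-16.5, -4.0, 207.1], [-49.9, -4.0, 225.2], [-56.5, -4.0, 224.9]]
-4 [3.54597002e-01 3.51890721e+02 2.70386742e-01 4.53161804e-01] 85.16922310677514 [ 3.4 -3.7 -1.5  2.7  0.6 -1.5 -8.   1.8  2.  -4.6  5.4  3.3]
[[-16.0, 0.0, 214.7], [4.8, 0.0, 224.0], [4.8, 0.0, 224.0], [-21.1, 0.0, 218.5], [-53.3, 0.0, 235.9], [-59.6, 0.0, 235.7]]
0 [-4.04925865e+00  3.63210808e+02  2.60008934e-01  4.53148095e-01] 80.50396884389087 [ 3.3 -3.6 -1.5  2.6  0.6 -1.4 -7.8  1.8  2.  -4.5  5.3  3.2]
[[-20.8, 4.0, 226.2], [-0.8, 4.0, 235.2], [-0.8, 4.0, 235.2], [-25.7, 4.0, 229.9], [-56.6, 4.0, 246.7], [-62.7, 4.0, 246.4]]
4 [-8.45442040e+00  3.74522849e+02 -2.49655604e-01  3.59473116e+00] 75.85798296538111 [ 3.1 -3.4 -1.4  2.5  0.5 -1.4 -7.6  1.8  1.9 -4.4  5.1  3.2]
[-139.61010911   28.73565052  341.29235525]
```

Emit:
apply_moves(
  deltas=[
    [0.012,0,0.03,0,-1],
    [0.024,0,0.07,0,-1],
    [0.036,0,0.11,0,-1],
    [0.044,0,0.15,0,-1],
    [0.044,0.01,0.18,0,-1],
  ],
)

```text
time_s: 7.25
ee_pos: [395.7, -139.4, 159.2]
ee_rot: [-179.8, -0.0, 74.5]
force: [0.7, -0.7, -2.7]
gripper_width: 9.6
gripper_force: 50.0
```

Emit:
apply_moves(
  deltas=[
    [0,0.015,0,0,-1],
    [0,0.03,0,0,-1],
    [0,0.04,0,0,-1],
    [0,0.04,0,0,-1],
  ],
)

```text
time_s: 7.65
ee_pos: [439.1, -152.8, 163.1]
ee_rot: [179.7, 0.0, 74.5]
force: [-0.2, 0.3, -1.8]
gripper_width: 9.5
gripper_force: 50.0
```

Run:
```python
from h import *
s=env.state();print(s["time_s"],stand(s["ee_pos"]),s["ee_rot"],s["force"])
F=[]
for i in range(7):
    F.append(cams.grab_frame("top")[165:255,290:370])
np.save("top7.npy",F); w=wcap(); s=cams.grab_frame("scene")
im=np.vstack([np.hstack([cv2.resize(F[i],(266,300),interpolation=cv2.INTER_CUBIC) for i in(0,2,4)]),np.hstack([cv2.resize(w[170:330,150:363],(400,300)),cv2.resize(s[150:240,120:240],(398,300),interpolation=cv2.INTER_CUBIC)])])
cv2.imwrite("pics/c4.png",im)
```

```text
7.65 [-86.30307027  72.2686544  163.07816794] [1.79722999e+02 1.74467739e-02 7.44742317e+01] [-0.20798057  0.32186933 -1.80918484]
```

View pics/c4.png

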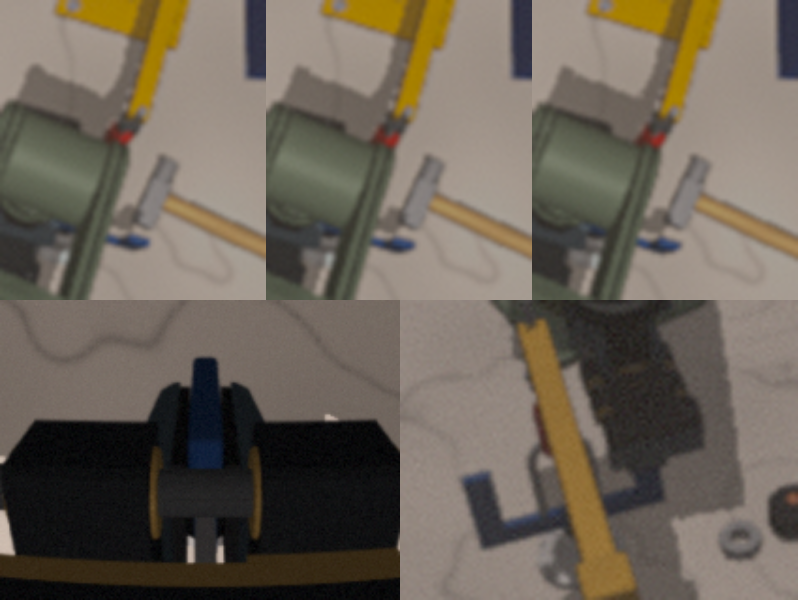

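Emit:
apply_moves(
  deltas=[
    [0,0.001,0,0,-1],
    [0,0.002,0,0,-1],
    [0,0.003,0,0,-1],
    [0,0.004,0,0,-1],
    [0,0.005,0,0,-1],
  ],
)

```text
time_s: 8.6
ee_pos: [440.9, -153.0, 161.3]
ee_rot: [-180.0, -0.0, 74.5]
force: [-0.0, -0.8, -2.7]
gripper_width: 9.8
gripper_force: 50.0
```

Emit:
apply_moves(
  deltas=[
    [0,0.0005,0,0,-1],
    [0,0.001,0,0,-1],
    [0,0.0015,0,0,-1],
    [0,0.002,0,0,-1],
    [0,0.0025,0,0,-1],
  ],
)

```text
time_s: 9.1
ee_pos: [443.3, -153.6, 161.3]
ee_rot: [180.0, -0.0, 74.5]
force: [0.0, 0.9, -2.1]
gripper_width: 9.9
gripper_force: 50.0
```

Emit:
apply_moves(
  deltas=[
    [0,0.0005,0,0,-1],
    [0,0.001,0,0,-1],
    [0,0.0015,0,0,-1],
    [0,0.002,0,0,-1],
    [0,0.0025,0,0,-1],
  ],
)

```text
time_s: 9.6
ee_pos: [445.7, -154.3, 161.3]
ee_rot: [180.0, -0.0, 74.5]
force: [0.2, 0.4, -2.8]
gripper_width: 9.6
gripper_force: 50.0
```

```bash
cat >> h.py <<'E'
def red(f,x0=290,y0=165):
    b,g,r=[f[...,i].astype(float) for i in range(3)]
    w=np.clip(r-1.6*np.maximum(g,b)-10,0,None); ys,xs=np.mgrid[:f.shape[0],:f.shape[1]]
    W=w.sum(); return (xs*w).sum()/W+x0,(ys*w).sum()/W+y0,W
def mon(n=14):
    o=[]
    for i in range(n):
        t=env.state()["time_s"]; o.append((t,*red(cams.grab_frame("top")[165:225,300:350],300,165)))
    return np.array(o)
E
python3 - <<'E'
from h import *
np.set_printoptions(suppress=True)
for f in np.load("top7.npy"): print(np.round(red(f[:60,10:60],300,165),2))
print()
print(mon(12).round(2)); s=env.state();print(stand(s["ee_pos"]),s["force"],s["torque"])
E
```

```text
[326.83 205.73 407.  ]
[326.88 206.25 449.6 ]
[326.95 206.51 469.4 ]
[327.03 206.67 456.2 ]
[326.86 206.46 503.2 ]
[326.75 206.12 525.6 ]
[326.78 205.39 395.6 ]

[[  9.6  329.   205.     2.8 ]
 [  9.65 329.   205.     3.4 ]
 [  9.7  329.   205.     2.4 ]
 [  9.75 329.   205.     1.8 ]
 [  9.8  329.   205.     3.8 ]
 [  9.85 328.24 204.88  23.6 ]
 [  9.9  327.57 204.38  69.2 ]
 [  9.95 327.42 204.2   56.4 ]
 [ 10.   327.33 204.02  41.8 ]
 [ 10.05 327.32 204.11  48.2 ]
 [ 10.1  327.52 204.28  73.  ]
 [ 10.15 327.58 204.43  62.2 ]]
[-79.59865009  72.61261428 161.3391058 ] [-0.50432857  0.61453056 -2.2178349 ] [ 0.13277257  0.02561789 -0.03417306]
```

Emit:
apply_moves(
  deltas=[
    [0,0.0007,0,0,-1],
    [0,0.0014,0,0,-1],
    [0,0.0021,0,0,-1],
    [0,0.0028,0,0,-1],
    [0,0.0035,0,0,-1],
  ],
)

```text
time_s: 10.7
ee_pos: [449.1, -155.2, 161.3]
ee_rot: [-180.0, -0.0, 74.5]
force: [-0.2, 0.7, -2.8]
gripper_width: 9.8
gripper_force: 50.0
```

Emit:
apply_moves(
  deltas=[
    [0,0.0007,0,0,-1],
    [0,0.0014,0,0,-1],
    [0,0.0021,0,0,-1],
    [0,0.0028,0,0,-1],
    [0,0.0035,0,0,-1],
  ],
)

```text
time_s: 11.2
ee_pos: [452.5, -156.2, 161.3]
ee_rot: [180.0, -0.0, 74.5]
force: [-0.0, 0.4, -2.3]
gripper_width: 9.7
gripper_force: 50.0
```

```bash
cat >> h.py <<'E'
def smon(n=13):
    o=[];F=[]
    for i in range(n):
        s=env.state(); f=cams.grab_frame("scene")[150:210,140:190]; F.append(f)
        o.append((s["time_s"],*red(f,140,150),*s["force"][:2]))
    np.save("sm.npy",F); return np.array(o)
E
python3 - <<'E'
from h import *
np.set_printoptions(suppress=True)
print(smon(13).round(2)); s=env.state();print(stand(s["ee_pos"]),s["force"],s["torque"])
E
```

```text
[[ 11.2     nan    nan   0.    -0.03   0.38]
 [ 11.25    nan    nan   0.    -0.33   0.39]
 [ 11.3     nan    nan   0.    -1.38  -0.3 ]
 [ 11.35    nan    nan   0.    -0.98  -0.75]
 [ 11.4     nan    nan   0.     1.22  -0.29]
 [ 11.45    nan    nan   0.     0.75   0.28]
 [ 11.5     nan    nan   0.    -0.6    0.14]
 [ 11.55 160.   179.     4.8   -0.21   0.42]
 [ 11.6  160.   178.76  14.     0.61  -0.66]
 [ 11.65 160.   179.     5.8    0.06   0.46]
 [ 11.7  160.   179.     6.    -0.18  -0.18]
 [ 11.75    nan    nan   0.     0.48   0.31]
 [ 11.8     nan    nan   0.     0.34  -0.  ]]
[-72.68179713  72.59244442 161.31675392] [ 0.44622633 -0.1569646  -2.66790188] [ 0.09661617 -0.00491151 -0.05243526]h.py:54: RuntimeWarning: invalid value encountered in scalar divide
  W=w.sum(); return (xs*w).sum()/W+x0,(ys*w).sum()/W+y0,W
```

Run:
```python
import re
s=open('h.py').read()
s=s.replace("F=[]\n    for i in range(n):\n        s=env","F=[]\n    for i in range(n):\n        s=env")
s+='''
def red2(f,x0=140,y0=150):
    f=cv2.GaussianBlur(f,(3,3),0).astype(float)
    w=((f[...,2]>1.7*f[...,1])&(f[...,2]>40)).astype(float); ys,xs=np.nonzero(w)
    return (xs.mean()+x0,ys.mean()+y0,len(xs)) if len(xs) else (0,0,0)
'''
s=s.replace("*red(f,140,150)","*red2(f)")
open('h.py','w').write(s)
from h import *
for f in np.load("sm.npy"): print(np.round(red2(f),2))
```

```text
[0 0 0]
[0 0 0]
[0 0 0]
[0 0 0]
[0 0 0]
[0 0 0]
[0 0 0]
[0 0 0]
[0 0 0]
[0 0 0]
[0 0 0]
[0 0 0]
[0 0 0]
```

Run:
```python
import numpy as np
F=np.load("sm.npy").astype(float)
print(F.shape)
# temporal variation map: columns/rows where it moves
sd=F.std(0).sum(2); ys,xs=np.where(sd>np.percentile(sd,98)); print(sd.max(),sorted(zip(ys+150,xs+140))[::3])
d=F[...,2]-F[...,1]; m=d[:,:,:].mean(0); 
i=np.argsort(-(F[...,2]/(F[...,1]+5)).mean(0).ravel())[:12]; print([(a//50+150,a%50+140,F[:,a//50,a%50].mean(0).round()) for a in i])
```

```text
(13, 60, 50, 3)
99.41847038682334 [(np.int64(151), np.int64(174)), (np.int64(159), np.int64(180)), (np.int64(171), np.int64(189)), (np.int64(177), np.int64(159)), (np.int64(178), np.int64(160)), (np.int64(179), np.int64(160)), (np.int64(180), np.int64(159)), (np.int64(181), np.int64(159)), (np.int64(182), np.int64(159)), (np.int64(188), np.int64(162)), (np.int64(190), np.int64(161)), (np.int64(190), np.int64(188)), (np.int64(191), np.int64(163)), (np.int64(192), np.int64(162)), (np.int64(193), np.int64(161)), (np.int64(193), np.int64(164)), (np.int64(194), np.int64(163)), (np.int64(195), np.int64(162)), (np.int64(195), np.int64(165)), (np.int64(196), np.int64(165))]
[(np.int64(184), np.int64(161), array([45., 50., 76.])), (np.int64(183), np.int64(161), array([42., 52., 78.])), (np.int64(179), np.int64(160), array([ 79.,  89., 122.])), (np.int64(188), np.int64(162), array([43., 50., 74.])), (np.int64(180), np.int64(160), array([ 70.,  78., 108.])), (np.int64(182), np.int64(161), array([42., 59., 86.])), (np.int64(185), np.int64(161), array([47., 52., 77.])), (np.int64(187), np.int64(162), array([41., 50., 74.])), (np.int64(186), np.int64(162), array([40., 54., 78.])), (np.int64(181), np.int64(160), array([62., 68., 94.])), (np.int64(189), np.int64(162), array([52., 57., 80.])), (np.int64(190), np.int64(163), array([48., 59., 82.]))]
```

```bash
cat >> h.py <<'E'
def sig(F):
    F=np.array(F,float).mean(-1); return np.c_[F[:,24:34,17:22].mean((1,2)),F[:,37:48,20:27].mean((1,2))]
def swingmon(n=13):
    o=[];F=[]
    for i in range(n):
        s=env.state(); F.append(cams.grab_frame("scene")[150:210,140:190]); o.append([s["time_s"],*stand(np.r_[s["force"][:2],0]+P0)[:2]])
    np.save("sm.npy",F); r=np.c_[np.array(o),sig(F)]; print(r.round(1).tolist()); print("ptp",np.ptp(r[:,3]).round(1),np.ptp(r[:,4]).round(1))
E
python3 -c "
from h import *
print(sig(np.load('sm.npy')).round(1).tolist())"
```

```text
[[110.5, 93.4], [112.2, 92.5], [111.8, 92.4], [111.2, 93.0], [109.4, 94.4], [105.3, 98.7], [102.8, 103.1], [101.5, 106.7], [100.6, 108.7], [100.8, 107.2], [102.4, 104.2], [104.8, 99.5], [108.8, 95.9]]
```

Emit:
apply_moves(
  deltas=[
    [0,0.0005,0,0,-1],
    [0,0.001,0,0,-1],
    [0,0.0015,0,0,-1],
    [0,0.002,0,0,-1],
    [0,0.0025,0,0,-1],
  ],
)

```text
time_s: 12.35
ee_pos: [454.8, -156.8, 161.3]
ee_rot: [-180.0, -0.0, 74.5]
force: [0.1, 0.3, -2.4]
gripper_width: 9.8
gripper_force: 50.0
```

Emit:
apply_moves(
  deltas=[
    [0,0.0005,0,0,-1],
    [0,0.001,0,0,-1],
    [0,0.0015,0,0,-1],
    [0,0.002,0,0,-1],
    [0,0.0025,0,0,-1],
  ],
)

```text
time_s: 12.85
ee_pos: [457.3, -157.5, 161.4]
ee_rot: [180.0, -0.0, 74.5]
force: [0.0, 0.6, -1.6]
gripper_width: 9.6
gripper_force: 50.0
```

Emit:
apply_moves(
  deltas=[
    [0,0.0005,0,0,-1],
    [0,0.001,0,0,-1],
    [0,0.0015,0,0,-1],
    [0,0.002,0,0,-1],
    [0,0.0025,0,0,-1],
  ],
)

```text
time_s: 13.35
ee_pos: [459.7, -158.2, 161.3]
ee_rot: [180.0, -0.0, 74.5]
force: [-0.5, 0.4, -2.9]
gripper_width: 10.0
gripper_force: 50.0
```

Emit:
apply_moves(
  deltas=[
    [0,0.0005,0,0,-1],
    [0,0.001,0,0,-1],
    [0,0.0015,0,0,-1],
    [0,0.002,0,0,-1],
    [0,0.0025,0,0,-1],
  ],
)

```text
time_s: 13.85
ee_pos: [462.1, -158.9, 161.3]
ee_rot: [180.0, -0.0, 74.5]
force: [-0.2, -0.1, -2.0]
gripper_width: 9.5
gripper_force: 50.0
```

```bash
python3 -c "
from h import *
swingmon(13);print(stand(env.state()['ee_pos']))"
```

```text
[[13.8, -0.1, -0.2, 112.1, 95.2], [13.9, 0.1, -0.0, 110.9, 96.5], [14.0, 0.3, 0.7, 109.2, 99.6], [14.0, -0.3, -0.2, 105.4, 103.1], [14.0, -0.2, 0.1, 103.5, 107.6], [14.1, 0.2, 0.2, 101.3, 111.2], [14.2, -0.1, 0.3, 100.9, 113.2], [14.2, 0.2, 0.6, 101.6, 110.8], [14.2, -0.5, 0.7, 103.4, 107.9], [14.3, -0.0, -0.0, 105.5, 103.3], [14.4, -0.6, 0.2, 109.1, 99.6], [14.4, -0.3, 0.4, 110.8, 96.8], [14.4, 0.2, 0.6, 112.1, 95.1]]
ptp 11.3 18.0
[-62.60608739  72.589664   161.32497265]
```

Emit:
apply_moves(
  deltas=[
    [0,0.0005,0,0,-1],
    [0,0.001,0,0,-1],
    [0,0.0015,0,0,-1],
    [0,0.002,0,0,-1],
    [0,0.0025,0,0,-1],
  ],
)

```text
time_s: 15.0
ee_pos: [464.5, -159.5, 161.3]
ee_rot: [-180.0, -0.0, 74.5]
force: [-0.2, 0.3, -3.0]
gripper_width: 10.0
gripper_force: 50.0
```

Emit:
apply_moves(
  deltas=[
    [0,0.0005,0,0,-1],
    [0,0.001,0,0,-1],
    [0,0.0015,0,0,-1],
    [0,0.002,0,0,-1],
    [0,0.0025,0,0,-1],
  ],
)

```text
time_s: 15.5
ee_pos: [466.9, -160.2, 161.3]
ee_rot: [-180.0, -0.0, 74.5]
force: [-0.9, -1.3, -2.0]
gripper_width: 9.7
gripper_force: 50.0
```

Emit:
apply_moves(
  deltas=[
    [0,0.0005,0,0,-1],
    [0,0.001,0,0,-1],
    [0,0.0015,0,0,-1],
    [0,0.002,0,0,-1],
    [0,0.0025,0,0,-1],
  ],
)

```text
time_s: 16.0
ee_pos: [469.2, -160.8, 161.3]
ee_rot: [-180.0, -0.0, 74.5]
force: [-0.5, 0.1, -3.1]
gripper_width: 9.7
gripper_force: 50.0
```

```bash
python3 -c "
from h import *
swingmon(13);print(stand(env.state()['ee_pos']))"
```

```text
[[16.0, -0.5, -0.0, 102.8, 109.9], [16.0, 0.2, 0.2, 104.0, 106.7], [16.1, 0.1, -0.4, 106.4, 103.2], [16.2, -0.3, 0.1, 108.9, 100.4], [16.2, 0.2, 0.9, 110.8, 97.3], [16.2, 0.4, 0.9, 111.6, 97.3], [16.3, 0.9, 0.6, 111.4, 97.5], [16.4, 0.2, -0.4, 109.6, 99.0], [16.4, 1.5, -0.2, 106.9, 101.7], [16.4, -0.9, 0.9, 104.5, 105.2], [16.5, -0.4, -0.2, 103.6, 108.4], [16.6, -0.3, 0.3, 102.4, 110.9], [16.6, -0.0, -0.2, 102.6, 110.5]]
ptp 9.2 13.6
[-55.10889791  72.56994401 161.33074351]
```

Emit:
apply_moves(
  deltas=[
    [0,0.0005,0,0,-1],
    [0,0.001,0,0,-1],
    [0,0.0015,0,0,-1],
    [0,0.002,0,0,-1],
    [0,0.0025,0,0,-1],
  ],
)

```text
time_s: 17.15
ee_pos: [471.7, -161.5, 161.3]
ee_rot: [-180.0, -0.0, 74.5]
force: [-0.4, -0.2, -1.4]
gripper_width: 9.8
gripper_force: 50.0
```

Emit:
apply_moves(
  deltas=[
    [0,0.0005,0,0,-1],
    [0,0.001,0,0,-1],
    [0,0.0015,0,0,-1],
    [0,0.002,0,0,-1],
    [0,0.0025,0,0,-1],
  ],
)

```text
time_s: 17.65
ee_pos: [474.1, -162.2, 161.3]
ee_rot: [-180.0, -0.0, 74.5]
force: [-0.3, -1.0, -2.5]
gripper_width: 9.8
gripper_force: 50.0
```

Emit:
apply_moves(
  deltas=[
    [0,0.0005,0,0,-1],
    [0,0.001,0,0,-1],
    [0,0.0015,0,0,-1],
    [0,0.002,0,0,-1],
    [0,0.0025,0,0,-1],
  ],
)

```text
time_s: 18.15
ee_pos: [476.5, -162.9, 161.3]
ee_rot: [-180.0, -0.0, 74.5]
force: [-0.2, -0.6, -3.0]
gripper_width: 9.5
gripper_force: 50.0
```

Emit:
apply_moves(
  deltas=[
    [0,0.0005,0,0,-1],
    [0,0.001,0,0,-1],
    [0,0.0015,0,0,-1],
    [0,0.002,0,0,-1],
    [0,0.0025,0,0,-1],
  ],
)

```text
time_s: 18.65
ee_pos: [478.9, -163.5, 161.3]
ee_rot: [180.0, -0.0, 74.5]
force: [-0.2, -0.9, -2.7]
gripper_width: 9.8
gripper_force: 50.0
```

```bash
python3 -c "
from h import *
swingmon(10);print(stand(env.state()['ee_pos']))"
```

```text
[[18.6, 0.1, -0.9, 109.4, 99.7], [18.7, -0.0, 0.1, 109.3, 101.2], [18.8, -0.8, -0.4, 106.9, 102.9], [18.8, -0.2, -0.0, 104.5, 105.2], [18.8, 0.4, 0.5, 104.1, 107.0], [18.9, 0.2, 0.4, 103.2, 107.3], [19.0, -0.5, -0.3, 104.2, 106.5], [19.0, 0.9, 0.4, 104.9, 104.7], [19.0, 0.9, -0.3, 107.4, 102.3], [19.1, -0.6, 0.2, 109.2, 101.0]]
ptp 6.1 7.7
[-45.09721462  72.57852193 161.33266795]
```

Emit:
apply_moves(
  deltas=[
    [0,0.0005,0,0,-1],
    [0,0.001,0,0,-1],
    [0,0.0015,0,0,-1],
    [0,0.002,0,0,-1],
    [0,0.0025,0,0,-1],
  ],
)

```text
time_s: 19.65
ee_pos: [481.4, -164.2, 161.3]
ee_rot: [-180.0, -0.0, 74.5]
force: [0.1, -0.6, -2.3]
gripper_width: 9.6
gripper_force: 50.0
```

Emit:
apply_moves(
  deltas=[
    [0,0.0005,0,0,-1],
    [0,0.001,0,0,-1],
    [0,0.0015,0,0,-1],
    [0,0.002,0,0,-1],
    [0,0.0025,0,0,-1],
  ],
)

```text
time_s: 20.15
ee_pos: [483.8, -164.9, 161.3]
ee_rot: [180.0, -0.0, 74.5]
force: [-0.0, 0.2, -2.1]
gripper_width: 9.6
gripper_force: 50.0
```

Emit:
apply_moves(
  deltas=[
    [0,0.0005,0,0,-1],
    [0,0.001,0,0,-1],
    [0,0.0015,0,0,-1],
    [0,0.002,0,0,-1],
    [0,0.0025,0,0,-1],
  ],
)

```text
time_s: 20.65
ee_pos: [486.2, -165.5, 161.3]
ee_rot: [180.0, -0.0, 74.5]
force: [-0.3, 0.3, -2.1]
gripper_width: 10.1
gripper_force: 50.0
```

Emit:
apply_moves(
  deltas=[
    [0,0.0005,0,0,-1],
    [0,0.001,0,0,-1],
    [0,0.0015,0,0,-1],
    [0,0.002,0,0,-1],
    [0,0.0025,0,0,-1],
  ],
)

```text
time_s: 21.15
ee_pos: [488.5, -166.2, 161.3]
ee_rot: [-180.0, -0.0, 74.5]
force: [0.3, 1.1, -2.8]
gripper_width: 9.8
gripper_force: 50.0
```

Emit:
apply_moves(
  deltas=[
    [0,0.0005,0,0,-1],
    [0,0.001,0,0,-1],
    [0,0.0015,0,0,-1],
    [0,0.002,0,0,-1],
    [0,0.0025,0,0,-1],
  ],
)

```text
time_s: 21.65
ee_pos: [491.0, -166.9, 161.3]
ee_rot: [180.0, -0.0, 74.5]
force: [0.6, 0.2, -2.5]
gripper_width: 9.9
gripper_force: 50.0
```

Emit:
apply_moves(
  deltas=[
    [0,0.0005,0,0,-1],
    [0,0.001,0,0,-1],
    [0,0.0015,0,0,-1],
    [0,0.002,0,0,-1],
    [0,0.0025,0,0,-1],
  ],
)

```text
time_s: 22.15
ee_pos: [493.4, -167.5, 161.3]
ee_rot: [180.0, -0.0, 74.5]
force: [-0.3, -0.3, -1.9]
gripper_width: 9.6
gripper_force: 50.0
```

```bash
python3 -c "
from h import *
swingmon(10);print(stand(env.state()['ee_pos']))"
```

```text
[[22.2, -0.2, -0.4, 107.1, 103.3], [22.2, 0.0, 0.4, 107.2, 103.1], [22.2, 0.0, -0.5, 106.7, 103.2], [22.3, 0.2, -1.1, 107.0, 103.0], [22.4, -0.2, 0.0, 107.0, 103.1], [22.4, 0.6, 0.2, 107.1, 103.1], [22.4, 0.4, -0.4, 107.1, 103.3], [22.5, 0.5, -0.1, 106.6, 103.4], [22.6, -0.0, 0.2, 107.1, 103.1], [22.6, 0.4, 1.0, 106.8, 103.3]]
ptp 0.6 0.4
[-30.13947561  72.57433154 161.32501482]
```

Emit:
apply_moves(
  deltas=[
    [0,0.0006,0,0,-1],
    [0,0.0012,0,0,-1],
    [0,0.0018,0,0,-1],
    [0,0.0024,0,0,-1],
    [0,0.003,0,0,-1],
  ],
)

```text
time_s: 23.15
ee_pos: [496.3, -168.4, 161.3]
ee_rot: [-180.0, -0.0, 74.5]
force: [-0.6, 0.7, -1.8]
gripper_width: 10.0
gripper_force: 50.0
```

Emit:
apply_moves(
  deltas=[
    [0,0.0006,0,0,-1],
    [0,0.0012,0,0,-1],
    [0,0.0018,0,0,-1],
    [0,0.0024,0,0,-1],
    [0,0.003,0,0,-1],
  ],
)

```text
time_s: 23.65
ee_pos: [499.2, -169.1, 161.3]
ee_rot: [-180.0, -0.0, 74.5]
force: [-0.5, -0.2, -2.7]
gripper_width: 9.8
gripper_force: 50.0
```

Emit:
apply_moves(
  deltas=[
    [0,0,0,0,-1],
    [0,0,0,0,-1],
    [0,0,0,0,-1],
    [0,0,0,0,-1],
    [0,0,0,0,-1],
  ],
)

```text
time_s: 24.15
ee_pos: [499.1, -169.1, 161.3]
ee_rot: [180.0, -0.0, 74.5]
force: [0.2, 1.1, -2.5]
gripper_width: 9.8
gripper_force: 50.0
```

```bash
python3 -c "
from h import *
swingmon(8);print(stand(env.state()['ee_pos']))
s=cams.grab_frame('scene');cv2.imwrite('pics/s5.png',cv2.resize(s[140:240,120:240],(720,600),interpolation=cv2.INTER_CUBIC))
for p in((0,0,408),(-25,1,216),(-5,2,203)):print(proj('scene',world(*p)))"
```

```text
[[24.2, -0.1, 1.1, 107.9, 100.9], [24.2, -0.8, -0.1, 107.7, 101.0], [24.2, -0.1, -1.3, 107.8, 101.0], [24.3, 0.3, -0.1, 107.7, 101.1], [24.4, -0.4, -0.0, 107.7, 101.2], [24.4, -0.1, -0.5, 107.8, 101.1], [24.4, -0.1, -0.5, 107.8, 101.2], [24.5, 0.2, 0.2, 107.6, 101.3]]
ptp 0.3 0.3
[-24.12289831  72.54401382 161.32157393]
[158.8480749  156.50433768]
[169.98539324 207.06493279]
[172.67825473 215.56280796]
```

View pics/s5.png

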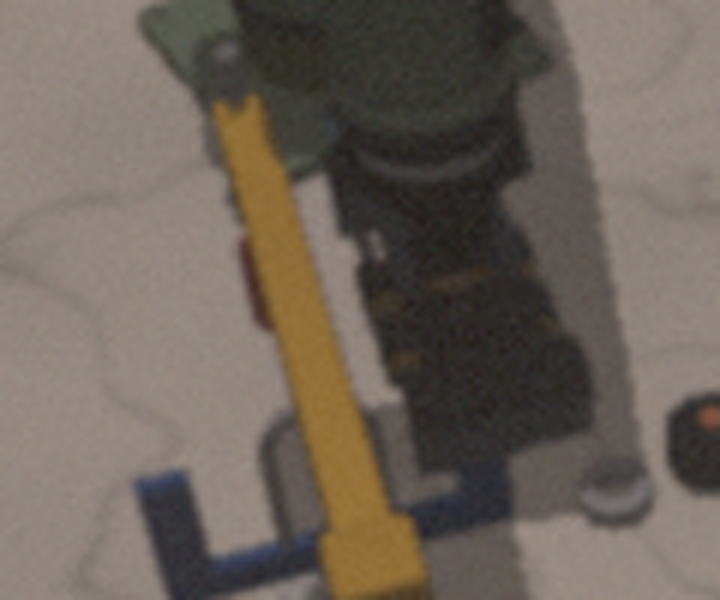

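Run:
```python
from h import *
g=lambda p:(np.round((proj('scene',world(*p))-[120,140])*6,0))
for yo in(1,6,11):
  x=-24
  print(yo,"tabb outer top",g((x,yo-82,194)),"tabb bottom",g((x,yo-82,110)),"crown top",g((x,yo,219)),"legL outer z190",g((x,yo-24,190)),"legR",g((x,yo+24,190)))
for y in(-3,0,3):print(y,"collar c plumb r60",g((-5,y,308)),"r 85",g((-5,y,283)),"left",g((-5,y-12,308)))
print(g((0,-10,408)),g((0,10,408)),stand(env.state()["ee_pos"]),env.state()["ee_rot"])
```

```text
1 tabb outer top [122. 487.] tabb bottom [159. 607.] crown top [299. 399.] legL outer z190 [256. 458.] legR [362. 430.]
6 tabb outer top [134. 484.] tabb bottom [170. 604.] crown top [311. 396.] legL outer z190 [267. 455.] legR [373. 427.]
11 tabb outer top [145. 481.] tabb bottom [181. 601.] crown top [322. 393.] legL outer z190 [278. 452.] legR [384. 424.]
-3 collar c plumb r60 [266. 283.] r 85 [276. 327.] left [236. 291.]
0 collar c plumb r60 [273. 282.] r 85 [283. 325.] left [244. 289.]
3 collar c plumb r60 [280. 280.] r 85 [290. 323.] left [251. 287.]
[207. 105.] [260.  93.] [-24.11088637  72.5421081  161.33677805] [ 1.79997845e+02 -2.72109450e-03  7.44842150e+01]
```

Emit:
apply_moves(
  deltas=[
    [0,-0.0004,0,0,-1],
    [0,-0.0008,0,0,-1],
    [0,-0.0012,0,0,-1],
    [0,-0.0016,0,0,-1],
    [0,-0.002,0,0,-1],
  ],
)

```text
time_s: 25.1
ee_pos: [497.1, -168.6, 161.3]
ee_rot: [180.0, -0.0, 74.5]
force: [-0.1, -0.2, -2.0]
gripper_width: 9.6
gripper_force: 50.0
```

Emit:
apply_moves(
  deltas=[
    [0,-0.0004,0,0,-1],
    [0,-0.0008,0,0,-1],
    [0,-0.0012,0,0,-1],
    [0,-0.0016,0,0,-1],
    [0,-0.002,0,0,-1],
  ],
)

```text
time_s: 25.6
ee_pos: [495.2, -168.1, 161.3]
ee_rot: [180.0, -0.0, 74.5]
force: [0.1, 0.8, -2.9]
gripper_width: 9.9
gripper_force: 50.0
```

Emit:
apply_moves(
  deltas=[
    [0,-0.0003,0,0,-1],
    [0,-0.0006,0,0,-1],
    [0,-0.0009,0,0,-1],
    [0,-0.0012,0,0,-1],
    [0,-0.0015,0,0,-1],
  ],
)

```text
time_s: 26.1
ee_pos: [493.8, -167.7, 161.3]
ee_rot: [180.0, -0.0, 74.5]
force: [-0.1, -0.6, -1.6]
gripper_width: 9.8
gripper_force: 50.0
```

```bash
python3 -c "
from h import *
swingmon(4);print(stand(env.state()['ee_pos']))"
```

```text
[[26.1, 0.1, -0.6, 107.1, 102.5], [26.2, 0.2, 0.1, 107.2, 103.5], [26.2, 0.1, 0.5, 107.5, 103.1], [26.2, 0.4, -0.3, 106.7, 102.7]]
ptp 0.8 1.0
[-29.59475327  72.55141669 161.33410029]
```

Emit:
apply_moves(
  deltas=[
    [0,-0.0003,0,0,-1],
    [0,-0.0006,0,0,-1],
    [0,-0.0009,0,0,-1],
    [0,-0.0012,0,0,-1],
    [0,-0.0015,0,0,-1],
  ],
)

```text
time_s: 26.8
ee_pos: [492.4, -167.3, 161.3]
ee_rot: [180.0, -0.0, 74.5]
force: [0.3, 0.4, -3.4]
gripper_width: 9.5
gripper_force: 50.0
```

Emit:
apply_moves(
  deltas=[
    [0,-0.0003,0,0,-1],
    [0,-0.0006,0,0,-1],
    [0,-0.0009,0,0,-1],
    [0,-0.0012,0,0,-1],
    [0,-0.0015,0,0,-1],
  ],
)

```text
time_s: 27.3
ee_pos: [490.9, -166.9, 161.3]
ee_rot: [-180.0, -0.0, 74.5]
force: [-0.7, -0.5, -2.5]
gripper_width: 9.4
gripper_force: 50.0
```

```bash
python3 -c "
from h import *
swingmon(8);print(stand(env.state()['ee_pos']))"
```

```text
[[27.3, -0.6, -0.6, 107.1, 104.0], [27.4, 0.3, -0.1, 107.2, 103.4], [27.4, 0.3, 0.1, 107.0, 103.7], [27.4, -0.2, -0.6, 107.1, 103.6], [27.5, 0.7, 0.9, 107.5, 103.8], [27.6, 0.1, -0.2, 106.8, 103.6], [27.6, -0.5, 0.1, 107.2, 103.7], [27.6, 0.0, -0.0, 106.7, 103.2]]
ptp 0.7 0.8
[-32.61722314  72.59934335 161.31202985]
```

Emit:
apply_moves(
  deltas=[
    [0,-0.001,0,0,-1],
    [-0.001,-0.003,0,0,-1],
    [-0.002,-0.006,0,0,-1],
    [-0.003,-0.009,0,0,-1],
    [-0.003,-0.011,0,0,-1],
  ],
)

```text
time_s: 28.2
ee_pos: [479.0, -166.8, 161.3]
ee_rot: [-180.0, -0.0, 74.5]
force: [-0.5, -0.6, -2.7]
gripper_width: 9.4
gripper_force: 50.0
```

Emit:
apply_moves(
  deltas=[
    [0,0,-0.006,0,-1],
    [0,0,-0.014,0,-1],
    [0,0,-0.024,0,-1],
    [0,0,-0.034,0,-1],
    [0,0,-0.04,0,-1],
  ],
)

```text
time_s: 28.7
ee_pos: [480.2, -167.0, 202.9]
ee_rot: [179.9, 0.0, 74.5]
force: [1.0, -0.4, -2.6]
gripper_width: 9.7
gripper_force: 50.0
```

Emit:
apply_moves(
  deltas=[
    [0,0.002,0,0,-1],
    [0,0.006,0,0,-1],
    [0,0.01,0,0,-1],
    [0,0.014,0,0,-1],
    [0,0.018,0,0,-1],
  ],
)

```text
time_s: 29.2
ee_pos: [497.2, -171.7, 200.9]
ee_rot: [-180.0, -0.0, 74.5]
force: [0.8, 0.8, -1.7]
gripper_width: 9.7
gripper_force: 50.0
```

```bash
python3 -c "
from h import *
swingmon(8);s=env.state();print(stand(s['ee_pos']),s['force'])
s=cams.grab_frame('scene');t=cams.grab_frame('top')
cv2.imwrite('pics/s6.png',np.hstack([cv2.resize(s[140:240,130:210],(400,500),interpolation=cv2.INTER_CUBIC),cv2.resize(t[170:270,290:370],(400,500),interpolation=cv2.INTER_CUBIC)]))"
```

```text
[[29.2, 0.6, 1.0, 107.0, 102.3], [29.2, 1.0, -0.1, 107.2, 102.2], [29.3, -0.6, 0.4, 107.1, 102.1], [29.4, 0.0, -0.6, 107.3, 101.9], [29.4, -0.7, 0.3, 107.7, 102.1], [29.4, 0.4, 0.5, 107.2, 101.7], [29.5, -0.7, 0.0, 107.0, 101.9], [29.6, -0.7, 0.2, 106.7, 102.0]]
ptp 1.0 0.6
[-25.77349634  69.57202391 201.33312519] [-0.10594181  1.4969553  -2.47581354]
```

View pics/s6.png

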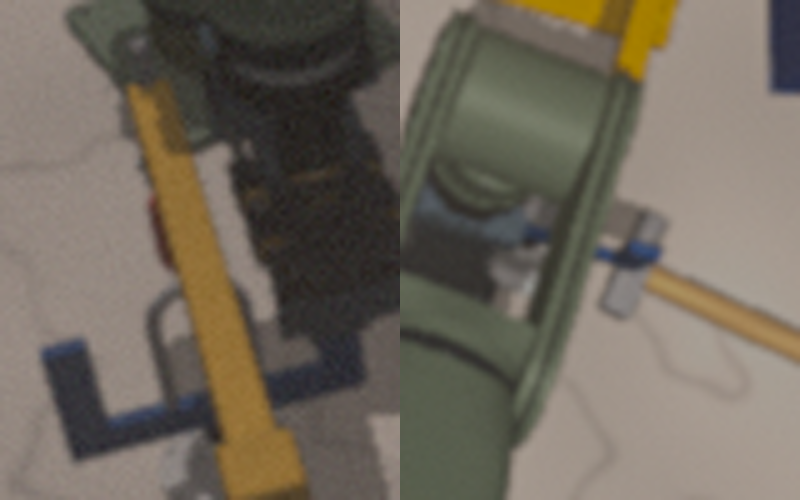

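Emit:
apply_moves(
  deltas=[
    [0,-0.001,0,0,-1],
    [0,-0.003,0,0,-1],
    [0,-0.005,0,0,-1],
    [0,-0.007,0,0,-1],
    [0,-0.01,0,0,-1],
  ],
)

```text
time_s: 30.2
ee_pos: [487.1, -168.9, 201.3]
ee_rot: [180.0, -0.0, 74.5]
force: [-0.0, 0.1, -2.4]
gripper_width: 9.7
gripper_force: 50.0
```

```bash
python3 -c "
from h import *
F0=np.load('sm.npy').astype(float).mean(0)
swingmon(6);s=env.state();print(stand(s['ee_pos']),s['force'])
F1=np.load('sm.npy').astype(float).mean(0)
D=(F1-F0).mean(2); print(D[22:50:2,14:30].round().astype(int))
g=lambda p:np.round((proj('scene',world(*p))-[130,140])*5,0)
for z in(245,255,265):print(z,g((-26,1,z)),g((-26,4,z)))
"
```

```text
[[30.2, -0.0, 0.1, 107.0, 94.6], [30.2, -1.1, 0.3, 107.2, 93.9], [30.3, 0.8, -0.9, 107.2, 93.8], [30.4, 0.4, 0.4, 106.7, 94.3], [30.4, -0.7, -0.7, 106.8, 94.6], [30.4, -0.2, 0.2, 106.9, 94.0]]
ptp 0.5 0.8
[-35.52527285  69.54796737 201.36571915] [-0.03031293  0.40639033 -2.19558648]
[[ -1   0   1   0  -1   0   0   0   0   0   0  -1   0   1   0  -2]
 [  0   0   0   0  -1   0   0  -1   0   0   0   1   0   1  -2   0]
 [  0  -1   1   1   0  -1   2   1   1   1   1   1   1   0   1  -1]
 [  1  -1   1   0   0  -2  -1   1  -2  -2   2   0   2   1   0  -1]
 [  0   0   0   2   2   1   0   1  -1  -1  -1  -1   0   1   1   0]
 [  1   1   1   0   0  -1  -1  -3   0  -2  -1  -2   1  -1  -2  -1]
 [  2   0   0  -1   1   0   1   1  -1  -2  -2   0  -1  -2   0   0]
 [ -1   1  -1   0  -1  -1  -1   0   0  -1   0  -1  -1  -1   0   0]
 [  0   1   1   0   0   1  -1   0   0   0  -1   0   0   1   0   0]
 [ -1   0   0  -1   1  -1   1  -2   0   1   0   0   3  -1   1   1]
 [  1   0   1   1   0   0  -1  -1   0   2  -1   1  -1   0  -2   0]
 [  0   0   1   1  -2   1   2  -4  -9 -19 -18 -10  -1   2   0  -1]
 [  1  -1   0   0   0  -4 -20 -36 -46 -52 -39 -16  -4   1   0   0]
 [  1   1   0  -1 -11 -34 -54 -55 -30  10  34  43  23   3  -1  -2]]
245 [191. 296.] [197. 294.]
255 [188. 282.] [194. 281.]
265 [185. 268.] [191. 267.]
```

Emit:
apply_moves(
  deltas=[
    [0,0.003,-0.002,0,-1],
    [0,0.007,-0.002,0,-1],
    [0,0.011,-0.002,0,-1],
    [0,0.015,-0.002,0,-1],
    [0,0.018,-0.002,0,-1],
  ],
)

```text
time_s: 31.0
ee_pos: [505.1, -173.9, 203.2]
ee_rot: [180.0, -0.0, 74.5]
force: [-0.1, -0.3, -2.7]
gripper_width: 9.8
gripper_force: 50.0
```

Emit:
apply_moves(
  deltas=[
    [0,0.002,0,0,-1],
    [0,0.005,0,0,-1],
    [0,0.008,0,0,-1],
    [0,0.01,0,0,-1],
    [0,0.01,0,0,-1],
  ],
)

```text
time_s: 31.5
ee_pos: [514.5, -176.5, 203.3]
ee_rot: [180.0, -0.0, 74.5]
force: [1.2, 0.3, -2.8]
gripper_width: 9.6
gripper_force: 50.0
```

```bash
python3 -c "
from h import *
F0=np.load('sm.npy').astype(float).mean(0)
swingmon(6);s=env.state();print(stand(s['ee_pos']),s['force'])
F1=np.load('sm.npy').astype(float).mean(0)
D=(F1-F0).mean(2); print(D[22:46:2,14:30].round().astype(int))
"
```

```text
[[31.5, 1.1, 0.6, 107.1, 104.3], [31.6, -0.5, -0.5, 107.4, 104.1], [31.6, -0.9, 1.2, 108.0, 103.9], [31.6, 1.3, -0.6, 107.4, 104.2], [31.7, -0.3, 0.9, 107.3, 104.1], [31.8, 0.4, 0.1, 107.5, 104.3]]
ptp 0.9 0.4
[ -7.73270998  69.54595607 203.36022942] [ 0.27415407 -0.51609024 -2.74988677]
[[  2   1  -1  -1   0   2   2   0   1  -7 -27 -34 -33 -30 -15  -1]
 [ -1   0   1   0   0   1  -1   1   2  -2 -11 -28 -33 -35 -25 -11]
 [  0   1  -1   1   0   2   0   2   1   0  -1  -6 -12 -17 -14 -11]
 [  0   1   0   0   0   2   1  -1   2   3  -1   1  -1   0   1   2]
 [  0   0  -1  -1   0  -1  -1   0   1   0   1   0   1  -1   0  -1]
 [ -1   0  -1   0   1   0   0   3   0   1   2   1   0   1   4   0]
 [  0   0   1   1   1   0   3   0   0   2   2   2   0   0   1   1]
 [  2  -1   2   0   1   1   1   0  -1   2   2   2   2   0  -1   0]
 [ -1  -1   1  -1   1   2   0   1   0   0   2   0   1  -1  -1  -1]
 [  2  -1   2   1   2   0  -1   1   1   0   0   1   0   2   1  -1]
 [  2   1   2   0   0   1   2   1   2  -1   2   1   1   0   2   2]
 [  0   0   2   0   1  -1   0   4   9  20  18   9   1  -1   1   3]]
```

Emit:
apply_moves(
  deltas=[
    [0,0,0.003,0,-1],
    [0,0,0.008,0,-1],
    [0,0,0.013,0,-1],
    [0,0,0.018,0,-1],
    [0,0,0.022,0,-1],
  ],
)

```text
time_s: 32.3
ee_pos: [514.0, -176.4, 180.6]
ee_rot: [-180.0, -0.0, 74.5]
force: [0.1, 1.0, -2.4]
gripper_width: 9.7
gripper_force: 50.0
```

Emit:
apply_moves(
  deltas=[
    [0,0,0.0015,0,-1],
    [0,0,0.003,0,-1],
    [0,0,0.0045,0,-1],
    [0,0,0.006,0,-1],
    [0,0,0.0075,0,-1],
  ],
)

```text
time_s: 32.8
ee_pos: [514.3, -176.5, 173.8]
ee_rot: [180.0, -0.0, 74.5]
force: [-0.0, 0.5, -1.8]
gripper_width: 10.2
gripper_force: 50.0
```

```bash
cat >> h.py <<'E'
def fz(n=5):
    F=[]
    for i in range(n): F.append(np.r_[env.state()["force"],env.state()["torque"]]); cams.grab_frame("scene")
    s=env.state();print(s["time_s"],"F,T",np.mean(F,0).round(2),stand(s["ee_pos"]).round(1),s["ee_rot"].round(2))
E
python3 -c "
from h import *
F0=np.load('sm.npy').astype(float).mean(0)
swingmon(3);fz(2)
F1=np.load('sm.npy').astype(float).mean(0)
D=(F1-F0).mean(2); print(D[28:46:2,14:30].round().astype(int))
"
```

```text
[[32.8, -0.2, 0.5, 107.8, 103.9], [32.8, -1.1, 0.6, 107.2, 103.6], [32.9, -0.2, -0.6, 107.9, 104.2]]
ptp 0.8 0.6
33.05 F,T [ 0.12 -0.08 -2.88  0.11  0.03 -0.02] [ -7.5  69.6 173.9] [179.99  -0.    74.48]
[[ 0 -2 -1  1  1  1 -1  1 -1 -3 -1 -1  1 -1  0 -2]
 [ 1 -1  2  0 -1  0  1  0  2  1  2  1 -1 -2 -1  0]
 [ 1 -1  0  0  0 -1  1  3  2 -1 -2  1  1  0 -1  1]
 [-1  0 -2 -1  0 -2 -2  1  0 -3  2 -2  2  0  0  1]
 [-1  0  0 -1  2 -1  0  0  1 -1 -1 -1 -1  0  0  1]
 [ 0  0  1  1 -1 -2  0  0  1  0 -1  1  0  2  1  3]
 [-1  1  0  0 -2  2  1  0  0  1 -1  1  0 -2  1 -1]
 [-3  0 -1  1  0  0 -2  0 -1  2  0 -2 -1  1  0 -1]
 [ 0  1  0 -1  0  2  0 -1  2 -2  0  0 -2 -1 -1 -2]]
```

Emit:
apply_moves(
  deltas=[
    [0,0,0.0007,0,-1],
    [0,0,0.0014,0,-1],
    [0,0,0.0021,0,-1],
    [0,0,0.0028,0,-1],
    [0,0,0.0035,0,-1],
  ],
)

```text
time_s: 33.55
ee_pos: [514.2, -176.5, 170.2]
ee_rot: [-180.0, -0.0, 74.5]
force: [0.3, -0.3, -1.5]
gripper_width: 9.6
gripper_force: 50.0
```

Emit:
apply_moves(
  deltas=[
    [0,0,0.0005,0,-1],
    [0,0,0.001,0,-1],
    [0,0,0.0015,0,-1],
    [0,0,0.002,0,-1],
    [0,0,0.0025,0,-1],
  ],
)

```text
time_s: 34.05
ee_pos: [514.2, -176.4, 167.8]
ee_rot: [-180.0, -0.0, 74.5]
force: [0.1, 0.1, -2.2]
gripper_width: 9.7
gripper_force: 50.0
```

Emit:
apply_moves(
  deltas=[
    [0,0,0.0005,0,-1],
    [0,0,0.001,0,-1],
    [0,0,0.0015,0,-1],
    [0,0,0.002,0,-1],
  ],
)

```text
time_s: 34.45
ee_pos: [514.2, -176.4, 165.8]
ee_rot: [180.0, -0.0, 74.5]
force: [0.6, 0.3, -1.9]
gripper_width: 9.7
gripper_force: 50.0
```

Emit:
apply_moves(
  deltas=[
    [0,0,0.0005,0,-1],
    [0,0,0.001,0,-1],
    [0,0,0.0015,0,-1],
    [0,0,0.002,0,-1],
  ],
)

```text
time_s: 34.85
ee_pos: [514.2, -176.4, 163.8]
ee_rot: [-180.0, -0.0, 74.5]
force: [0.6, -1.0, -3.0]
gripper_width: 9.6
gripper_force: 50.0
```

Emit:
apply_moves(
  deltas=[
    [0,0,0.0005,0,-1],
    [0,0,0.001,0,-1],
    [0,0,0.0015,0,-1],
    [0,0,0.002,0,-1],
  ],
)

```text
time_s: 35.25
ee_pos: [514.2, -176.4, 161.8]
ee_rot: [180.0, -0.0, 74.5]
force: [-0.4, 0.4, -2.8]
gripper_width: 9.7
gripper_force: 50.0
```

```bash
python3 -c "
from h import *
fz(3)"
```

```text
35.4 F,T [-0.58 -0.04 -2.53  0.08  0.03 -0.02] [ -7.6  69.6 161.8] [-1.800e+02 -1.000e-02  7.449e+01]
```

Emit:
apply_moves(
  deltas=[
    [0,0,0.0005,0,-1],
    [0,0,0.001,0,-1],
    [0,0,0.0015,0,-1],
    [0,0,0.002,0,-1],
  ],
)

```text
time_s: 35.8
ee_pos: [514.2, -176.4, 159.8]
ee_rot: [-180.0, -0.0, 74.5]
force: [0.2, -0.7, -2.8]
gripper_width: 9.6
gripper_force: 50.0
```

Emit:
apply_moves(
  deltas=[
    [0,0,0.0005,0,-1],
    [0,0,0.001,0,-1],
    [0,0,0.0015,0,-1],
    [0,0,0.0015,0,-1],
  ],
)

```text
time_s: 36.2
ee_pos: [514.2, -176.4, 158.2]
ee_rot: [-180.0, -0.0, 74.5]
force: [-0.6, 0.9, -2.7]
gripper_width: 10.2
gripper_force: 50.0
```

```bash
python3 -c "
from h import *
fz(3)"
```

```text
36.35 F,T [ 0.1   0.74 -2.36  0.08  0.02  0.03] [ -7.6  69.6 158.3] [-180.     -0.     74.49]
```

Emit:
apply_moves(
  deltas=[
    [0,0,0.0005,0,-1],
    [0,0,0.001,0,-1],
    [0,0,0.0015,0,-1],
    [0,0,0.0015,0,-1],
  ],
)

```text
time_s: 36.75
ee_pos: [514.2, -176.4, 156.7]
ee_rot: [-180.0, -0.0, 74.5]
force: [-0.5, 0.7, -3.3]
gripper_width: 9.9
gripper_force: 50.0
```

Emit:
apply_moves(
  deltas=[
    [0,0,0.0005,0,-1],
    [0,0,0.001,0,-1],
    [0,0,0.0015,0,-1],
    [0,0,0.0015,0,-1],
  ],
)

```text
time_s: 37.15
ee_pos: [514.1, -176.4, 155.2]
ee_rot: [-180.0, -0.0, 74.5]
force: [-0.6, 0.3, -3.2]
gripper_width: 9.3
gripper_force: 50.0
```

```bash
python3 -c "
from h import *
fz(3)
s=cams.grab_frame('scene');cv2.imwrite('pics/s7.png',cv2.resize(s[140:240,120:240],(720,600),interpolation=cv2.INTER_CUBIC))"
```

```text
37.3 F,T [ 0.09  0.12 -2.51  0.06  0.01 -0.01] [ -7.6  69.6 155.3] [ 1.800e+02 -1.000e-02  7.449e+01]
```

View pics/s7.png

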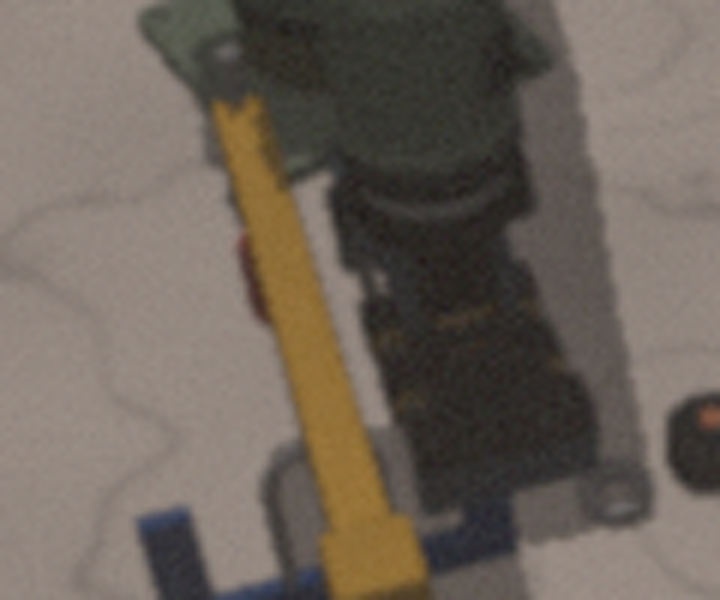

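This crop shows the eye crown at about (320,440) and the collar undisturbed at (255,280). I'll view no more pictures and carry on by feel.

Emit:
apply_moves(
  deltas=[
    [0,0,0.0005,0,-1],
    [0,0,0.001,0,-1],
    [0,0,0.0015,0,-1],
    [0,0,0.0015,0,-1],
  ],
)

```text
time_s: 37.75
ee_pos: [514.2, -176.4, 153.7]
ee_rot: [-180.0, -0.0, 74.5]
force: [-0.2, 0.2, -2.8]
gripper_width: 9.8
gripper_force: 50.0
```

Emit:
apply_moves(
  deltas=[
    [0,0,0.0005,0,-1],
    [0,0,0.001,0,-1],
    [0,0,0.0015,0,-1],
    [0,0,0.0015,0,-1],
  ],
)

```text
time_s: 38.15
ee_pos: [514.2, -176.4, 152.2]
ee_rot: [-180.0, -0.0, 74.5]
force: [-0.7, 0.7, -2.7]
gripper_width: 9.8
gripper_force: 50.0
```

```bash
python3 -c "
from h import *
fz(3)"
```

```text
38.3 F,T [-0.05  0.61 -2.48  0.06  0.06  0.01] [ -7.6  69.6 152.3] [ 1.800e+02 -1.000e-02  7.449e+01]
```

Emit:
apply_moves(
  deltas=[
    [0,0,0.0005,0,-1],
    [0,0,0.001,0,-1],
    [0,0,0.0015,0,-1],
    [0,0,0.0015,0,-1],
  ],
)

```text
time_s: 38.7
ee_pos: [514.2, -176.4, 150.7]
ee_rot: [-180.0, -0.0, 74.5]
force: [-0.1, 0.6, -2.3]
gripper_width: 9.7
gripper_force: 50.0
```

Emit:
apply_moves(
  deltas=[
    [0,0,0.0005,0,-1],
    [0,0,0.001,0,-1],
    [0,0,0.0015,0,-1],
    [0,0,0.0015,0,-1],
  ],
)

```text
time_s: 39.1
ee_pos: [514.4, -176.5, 149.5]
ee_rot: [180.0, 0.0, 74.5]
force: [-0.4, 0.4, -2.0]
gripper_width: 10.2
gripper_force: 50.0
```

```bash
python3 -c "
from h import *
fz(3)"
```

```text
39.25 F,T [-0.24  0.33 -1.44  0.01  0.04 -0.02] [ -7.5  69.5 149.5] [179.98  -0.    74.49]
```

Emit:
apply_moves(
  deltas=[
    [0,0,0.0003,0,-1],
    [0,0,0.0006,0,-1],
    [0,0,0.0006,0,-1],
  ],
)

```text
time_s: 39.55
ee_pos: [514.6, -176.6, 149.2]
ee_rot: [179.9, 0.0, 74.5]
force: [1.0, -0.7, 1.5]
gripper_width: 9.8
gripper_force: 50.0
```

```bash
python3 -c "
from h import *
fz(4)"
```

```text
39.75 F,T [ 0.19 -0.29  1.87 -0.23  0.12  0.  ] [ -7.3  69.4 149.1] [1.7995e+02 1.0000e-02 7.4490e+01]
```

Emit:
apply_moves(
  deltas=[
    [0,0,-0.0003,0,-1],
    [0,0,-0.0003,0,-1],
  ],
  grip_force=25,
)

```text
time_s: 39.95
ee_pos: [514.3, -176.5, 149.1]
ee_rot: [180.0, 0.0, 74.5]
force: [-0.8, -0.0, 2.5]
gripper_width: 9.8
gripper_force: 25.0
```

Emit:
apply_moves(
  deltas=[
    [0,0,0,0,-1],
    [0,0,0,0,-1],
  ],
  grip_force=8,
)

```text
time_s: 40.15
ee_pos: [514.2, -176.5, 149.0]
ee_rot: [180.0, -0.0, 74.5]
force: [0.7, -0.2, 2.6]
gripper_width: 9.8
gripper_force: 8.0
```

Emit:
apply_moves(
  deltas=[
    [0,0,0,0,-1],
    [0,0,0,0,-1],
  ],
  grip_force=3,
)

```text
time_s: 40.35
ee_pos: [514.0, -176.4, 148.8]
ee_rot: [-180.0, -0.0, 74.5]
force: [-0.2, -0.6, 0.3]
gripper_width: 9.9
gripper_force: 3.0
```

```bash
python3 -c "
from h import *
fz(4)"
```

```text
40.55 F,T [-0.17 -0.3   0.59 -0.25  0.09  0.01] [ -7.8  69.6 148.8] [-1.7997e+02 -1.0000e-02  7.4480e+01]
```

Emit:
apply_moves(
  deltas=[
    [0,0,0,0,-0.76],
    [0,0,0,0,-0.72],
    [0,0,0,0,-0.66],
    [0,0,0,0,-0.6],
    [0,0,0,0,-0.5],
  ],
)

```text
time_s: 41.05
ee_pos: [514.2, -176.4, 149.0]
ee_rot: [-180.0, -0.0, 74.5]
force: [0.2, -0.2, 0.2]
gripper_width: 22.1
gripper_force: 0.0
```

Emit:
apply_moves(
  deltas=[
    [0,0,0,0,-0.4],
    [0,0,0,0,-0.3],
    [0,0,0,0,-0.2],
    [0,0,0,0,-0.2],
  ],
)

```text
time_s: 41.45
ee_pos: [514.2, -176.5, 149.0]
ee_rot: [-180.0, -0.0, 74.5]
force: [0.7, -0.1, -0.5]
gripper_width: 36.3
gripper_force: 0.0
```

```bash
python3 -c "
from h import *
fz(3);print(env.state()['gripper_width'])"
```

```text
41.6 F,T [ 0.06 -0.32 -0.62 -0.1   0.07 -0.  ] [ -7.6  69.5 149. ] [ 1.800e+02 -1.000e-02  7.448e+01]
36.4814392572168
```

Emit:
apply_moves(
  deltas=[
    [0,0,-0.006,0,-0.2],
    [0,0,-0.015,0,-0.2],
    [0,0,-0.025,0,-0.2],
    [0,0,-0.036,0,-0.2],
    [0,0,-0.048,0,-0.2],
  ],
)

```text
time_s: 42.1
ee_pos: [514.3, -176.5, 198.3]
ee_rot: [180.0, -0.0, 74.5]
force: [0.5, 0.2, 0.2]
gripper_width: 36.3
gripper_force: 0.0
```

Emit:
apply_moves(
  deltas=[
    [0.005,-0.002,0,0,-0.2],
    [0.02,-0.01,0,0,-0.2],
    [0.045,-0.025,0,0,-0.2],
    [0.08,-0.04,0,0,-0.2],
    [0.11,-0.06,0,0,-0.2],
  ],
)

```text
time_s: 42.6
ee_pos: [484.8, -52.1, 196.3]
ee_rot: [-179.9, -0.0, 74.5]
force: [0.8, 0.1, 0.1]
gripper_width: 36.4
gripper_force: 0.0
```

Emit:
apply_moves(
  deltas=[
    [0.03,-0.03,0,0,-0.2],
    [0.06,-0.06,0,0,-0.2],
    [0.09,-0.1,0,0,-0.2],
    [0.12,-0.12,0,0,-0.2],
    [0.12,-0.12,0,0,-0.2],
  ],
)

```text
time_s: 43.1
ee_pos: [399.2, 96.8, 196.6]
ee_rot: [-179.9, -0.1, 74.8]
force: [-0.5, -0.7, -0.5]
gripper_width: 36.4
gripper_force: 0.0
```

Run:
```python
from h import *
s=env.state();print(s["time_s"],stand(s["ee_pos"]),s["force"])
S=[];T=[];t=[]
for i in range(7): t.append(env.state()["time_s"]);S.append(cams.grab_frame("scene")[130:260,110:240]);T.append(cams.grab_frame("top")[160:270,280:370])
S=np.array(S,float);T=np.array(T,float);print(t)
print("scene sd max/99.5pct",S.mean(-1).std(0).max(),np.percentile(S.mean(-1).std(0),[50,99.5]))
print("top",T.mean(-1).std(0).max(),np.percentile(T.mean(-1).std(0),[50,99.5]))
print([np.round(red(f[5:65,20:70],300,165),2).tolist() for f in T])
# blue yoke pixels
f=S.mean(0);m=(f[...,0]>1.4*f[...,2])&(f[...,0]>1.2*f[...,1]);ys,xs=np.nonzero(m);print("blue scene",len(xs),xs.min()+110,xs.max()+110,ys.min()+130,ys.max()+130)
g=lambda p:np.round(proj('scene',world(*p)),1)
for yo in(0,3):print(g((-7,yo-82,182)),g((-7,yo-82,98)),g((-7,yo+82,182)),g((-7,yo+82,98)))
```

```text
43.1 [-191.3508613   302.22097721  196.62006267] [-0.52149994 -0.66099493 -0.50521194]
[43.1, 43.2, 43.3, 43.4, 43.5, 43.6, 43.7]
scene sd max/99.5pct 22.616892127872244 [ 1.61764645 12.80308306]
top 20.403747821664236 [ 0.49943278 11.21029742]
[[325.76, 204.93, 588.2], [325.74, 204.95, 605.8], [325.78, 205.03, 626.0], [325.74, 205.06, 603.2], [325.75, 205.04, 629.8], [325.69, 204.92, 611.2], [325.7, 204.89, 596.6]]
blue scene 37 145 202 214 242
[141.9 228.9] [148.  248.6] [202.8 212.5] [205.6 232.3]
[143.1 228.6] [149.1 248.3] [203.9 212.2] [206.6 232. ]
```

Run:
```python
from h import *
S=[];T=[]
for i in range(6): S.append(cams.grab_frame("scene")[130:260,110:240]);T.append(cams.grab_frame("top")[160:270,280:370])
S=np.array(S,float).mean(-1);T=np.array(T,float).mean(-1)
for n,A,(x0,y0) in(("scene",S,(110,130)),("top",T,(280,160))):
    sd=A.std(0);ys,xs=np.nonzero(sd>7);print(n,sd.max(),len(xs),list(zip(xs+x0,ys+y0))[::max(1,len(xs)//12)])
    if len(xs): print(A[:,ys[::max(1,len(xs)//5)],xs[::max(1,len(xs)//5)]].round().tolist())
print(env.state()["time_s"])
```

```text
Traceback (most recent call last):
ValueError: 200 camera calls are used up
```

The camera calls are used up. The hook collar held still to within about 0.1 px. I'll wait with the arm clear so any residual rocking of the part dies out.

Emit:
apply_moves(
  deltas=[
    [0,0,0,0,-0.2],
    [0,0,0,0,-0.2],
    [0,0,0,0,-0.2],
    [0,0,0,0,-0.2],
    [0,0,0,0,-0.2],
  ],
)

```text
time_s: 44.4
ee_pos: [402.3, 93.3, 197.1]
ee_rot: [180.0, -0.0, 74.5]
force: [-1.1, -1.1, 0.4]
gripper_width: 36.3
gripper_force: 0.0
```

Emit:
apply_moves(
  deltas=[
    [0,0,0,0,-0.2],
    [0,0,0,0,-0.2],
    [0,0,0,0,-0.2],
    [0,0,0,0,-0.2],
    [0,0,0,0,-0.2],
  ],
)

```text
time_s: 44.9
ee_pos: [402.3, 93.3, 197.1]
ee_rot: [180.0, -0.0, 74.5]
force: [0.3, -0.2, -0.4]
gripper_width: 36.6
gripper_force: 0.0
```

Emit:
apply_moves(
  deltas=[
    [0,0,0,0,-0.2],
    [0,0,0,0,-0.2],
    [0,0,0,0,-0.2],
    [0,0,0,0,-0.2],
    [0,0,0,0,-0.2],
  ],
)

```text
time_s: 45.4
ee_pos: [402.3, 93.3, 197.1]
ee_rot: [180.0, -0.0, 74.5]
force: [-0.2, -0.5, 0.6]
gripper_width: 36.6
gripper_force: 0.0
```

Emit:
apply_moves(
  deltas=[
    [0,0,0,0,-0.2],
    [0,0,0,0,-0.2],
    [0,0,0,0,-0.2],
    [0,0,0,0,-0.2],
    [0,0,0,0,-0.2],
  ],
)

```text
time_s: 45.9
ee_pos: [402.3, 93.3, 197.0]
ee_rot: [-180.0, -0.0, 74.5]
force: [-0.4, -0.2, 0.4]
gripper_width: 36.3
gripper_force: 0.0
```

Emit:
apply_moves(
  deltas=[
    [0,0,0,0,-0.2],
    [0,0,0,0,-0.2],
    [0,0,0,0,-0.2],
    [0,0,0,0,-0.2],
    [0,0,0,0,-0.2],
  ],
)

```text
time_s: 46.4
ee_pos: [402.3, 93.3, 197.0]
ee_rot: [180.0, -0.0, 74.5]
force: [0.4, -0.7, 0.1]
gripper_width: 36.2
gripper_force: 0.0
```

Emit:
apply_moves(
  deltas=[
    [0,0,0,0,-0.2],
    [0,0,0,0,-0.2],
    [0,0,0,0,-0.2],
    [0,0,0,0,-0.2],
    [0,0,0,0,-0.2],
  ],
)

```text
time_s: 46.9
ee_pos: [402.3, 93.3, 197.0]
ee_rot: [-180.0, -0.0, 74.5]
force: [-0.0, -0.4, 0.2]
gripper_width: 36.5
gripper_force: 0.0
```

Emit:
apply_moves(
  deltas=[
    [0,0,0,0,-0.2],
    [0,0,0,0,-0.2],
    [0,0,0,0,-0.2],
    [0,0,0,0,-0.2],
    [0,0,0,0,-0.2],
  ],
)

```text
time_s: 47.4
ee_pos: [402.3, 93.3, 197.0]
ee_rot: [180.0, -0.0, 74.5]
force: [-1.1, 0.3, 0.4]
gripper_width: 36.6
gripper_force: 0.0
```

Emit:
apply_moves(
  deltas=[
    [0,0,0,0,-0.2],
    [0,0,0,0,-0.2],
    [0,0,0,0,-0.2],
    [0,0,0,0,-0.2],
    [0,0,0,0,-0.2],
  ],
)

```text
time_s: 47.9
ee_pos: [402.3, 93.3, 197.0]
ee_rot: [180.0, -0.0, 74.5]
force: [0.0, -0.0, 0.3]
gripper_width: 36.5
gripper_force: 0.0
```

Emit:
apply_moves(
  deltas=[
    [0,0,0,0,-0.2],
    [0,0,0,0,-0.2],
    [0,0,0,0,-0.2],
    [0,0,0,0,-0.2],
    [0,0,0,0,-0.2],
  ],
)

```text
time_s: 48.4
ee_pos: [402.3, 93.3, 197.0]
ee_rot: [180.0, -0.0, 74.5]
force: [0.3, -0.1, -0.4]
gripper_width: 36.9
gripper_force: 0.0
```

Emit:
apply_moves(
  deltas=[
    [0,0,0,0,-0.2],
    [0,0,0,0,-0.2],
    [0,0,0,0,-0.2],
    [0,0,0,0,-0.2],
    [0,0,0,0,-0.2],
  ],
)

```text
time_s: 48.9
ee_pos: [402.3, 93.3, 197.0]
ee_rot: [180.0, -0.0, 74.5]
force: [0.4, 0.3, 0.1]
gripper_width: 36.4
gripper_force: 0.0
```

Emit:
apply_moves(
  deltas=[
    [0,0,0,0,-0.2],
    [0,0,0,0,-0.2],
    [0,0,0,0,-0.2],
    [0,0,0,0,-0.2],
    [0,0,0,0,-0.2],
  ],
)

```text
time_s: 49.4
ee_pos: [402.3, 93.3, 197.0]
ee_rot: [-180.0, -0.0, 74.5]
force: [0.5, -0.3, 0.3]
gripper_width: 36.3
gripper_force: 0.0
```

Emit:
apply_moves(
  deltas=[
    [0,0,0,0,-0.2],
    [0,0,0,0,-0.2],
    [0,0,0,0,-0.2],
    [0,0,0,0,-0.2],
    [0,0,0,0,-0.2],
  ],
)

```text
time_s: 49.9
ee_pos: [402.3, 93.3, 197.0]
ee_rot: [-180.0, -0.0, 74.5]
force: [0.3, -0.8, 1.1]
gripper_width: 36.6
gripper_force: 0.0
```

Emit:
apply_moves(
  deltas=[
    [0,0,0,0,-0.2],
    [0,0,0,0,-0.2],
    [0,0,0,0,-0.2],
    [0,0,0,0,-0.2],
    [0,0,0,0,-0.2],
  ],
)

```text
time_s: 50.4
ee_pos: [402.3, 93.3, 197.0]
ee_rot: [-180.0, -0.0, 74.5]
force: [0.4, 0.1, -0.7]
gripper_width: 35.9
gripper_force: 0.0
```

Emit:
apply_moves(
  deltas=[
    [0,0,0,0,-0.2],
    [0,0,0,0,-0.2],
    [0,0,0,0,-0.2],
    [0,0,0,0,-0.2],
    [0,0,0,0,-0.2],
  ],
)

```text
time_s: 50.9
ee_pos: [402.3, 93.3, 197.0]
ee_rot: [-180.0, -0.0, 74.5]
force: [-0.6, 0.1, -0.7]
gripper_width: 36.6
gripper_force: 0.0
```

Emit:
apply_moves(
  deltas=[
    [0,0,0,0,-0.2],
    [0,0,0,0,-0.2],
    [0,0,0,0,-0.2],
    [0,0,0,0,-0.2],
    [0,0,0,0,-0.2],
  ],
)

```text
time_s: 51.4
ee_pos: [402.3, 93.3, 197.0]
ee_rot: [180.0, -0.0, 74.5]
force: [-0.1, 0.2, -0.6]
gripper_width: 36.5
gripper_force: 0.0
```

Emit:
apply_moves(
  deltas=[
    [0,0,0,0,-0.2],
    [0,0,0,0,-0.2],
    [0,0,0,0,-0.2],
    [0,0,0,0,-0.2],
    [0,0,0,0,-0.2],
  ],
)

```text
time_s: 51.9
ee_pos: [402.3, 93.3, 197.0]
ee_rot: [-180.0, -0.0, 74.5]
force: [-0.2, -0.2, -0.8]
gripper_width: 36.7
gripper_force: 0.0
```

Emit:
apply_moves(
  deltas=[
    [0,0,0,0,-0.2],
    [0,0,0,0,-0.2],
    [0,0,0,0,-0.2],
    [0,0,0,0,-0.2],
    [0,0,0,0,-0.2],
  ],
)

```text
time_s: 52.4
ee_pos: [402.3, 93.3, 197.0]
ee_rot: [-180.0, -0.0, 74.5]
force: [0.1, -0.0, -0.5]
gripper_width: 36.5
gripper_force: 0.0
```

Emit:
apply_moves(
  deltas=[
    [0,0,0,0,-0.2],
    [0,0,0,0,-0.2],
    [0,0,0,0,-0.2],
    [0,0,0,0,-0.2],
    [0,0,0,0,-0.2],
  ],
)

```text
time_s: 52.9
ee_pos: [402.3, 93.3, 197.0]
ee_rot: [-180.0, -0.0, 74.5]
force: [0.7, 0.5, 0.5]
gripper_width: 36.5
gripper_force: 0.0
```

Emit:
apply_moves(
  deltas=[
    [0,0,0,0,-0.2],
    [0,0,0,0,-0.2],
    [0,0,0,0,-0.2],
    [0,0,0,0,-0.2],
    [0,0,0,0,-0.2],
  ],
)

```text
time_s: 53.4
ee_pos: [402.3, 93.3, 197.0]
ee_rot: [180.0, -0.0, 74.5]
force: [-0.2, 0.3, -0.3]
gripper_width: 36.7
gripper_force: 0.0
```

Emit:
apply_moves(
  deltas=[
    [0,0,0,0,-0.2],
    [0,0,0,0,-0.2],
    [0,0,0,0,-0.2],
    [0,0,0,0,-0.2],
    [0,0,0,0,-0.2],
  ],
)

```text
time_s: 53.9
ee_pos: [402.3, 93.3, 197.0]
ee_rot: [180.0, -0.0, 74.5]
force: [-0.2, 0.2, -0.4]
gripper_width: 36.7
gripper_force: 0.0
```

Emit:
apply_moves(
  deltas=[
    [0,0,0,0,-0.2],
    [0,0,0,0,-0.2],
    [0,0,0,0,-0.2],
    [0,0,0,0,-0.2],
    [0,0,0,0,-0.2],
  ],
)

```text
time_s: 54.4
ee_pos: [402.3, 93.3, 197.0]
ee_rot: [-180.0, -0.0, 74.5]
force: [-0.1, -0.1, 1.0]
gripper_width: 36.5
gripper_force: 0.0
```

Emit:
apply_moves(
  deltas=[
    [0,0,0,0,-0.2],
    [0,0,0,0,-0.2],
    [0,0,0,0,-0.2],
    [0,0,0,0,-0.2],
    [0,0,0,0,-0.2],
  ],
)

```text
time_s: 54.9
ee_pos: [402.3, 93.3, 197.0]
ee_rot: [-180.0, -0.0, 74.5]
force: [-0.4, 0.9, 0.3]
gripper_width: 35.9
gripper_force: 0.0
```

Emit:
apply_moves(
  deltas=[
    [0,0,0,0,-0.2],
    [0,0,0,0,-0.2],
    [0,0,0,0,-0.2],
    [0,0,0,0,-0.2],
    [0,0,0,0,-0.2],
  ],
)

```text
time_s: 55.4
ee_pos: [402.3, 93.3, 197.0]
ee_rot: [180.0, -0.0, 74.5]
force: [-0.1, -1.1, -0.1]
gripper_width: 36.6
gripper_force: 0.0
```

Emit:
apply_moves(
  deltas=[
    [0,0,0,0,-0.2],
    [0,0,0,0,-0.2],
    [0,0,0,0,-0.2],
    [0,0,0,0,-0.2],
    [0,0,0,0,-0.2],
  ],
)

```text
time_s: 55.9
ee_pos: [402.3, 93.3, 197.0]
ee_rot: [180.0, -0.0, 74.5]
force: [0.3, 0.2, -0.6]
gripper_width: 36.7
gripper_force: 0.0
```

Emit:
apply_moves(
  deltas=[
    [0,0,0,0,-0.2],
    [0,0,0,0,-0.2],
    [0,0,0,0,-0.2],
    [0,0,0,0,-0.2],
    [0,0,0,0,-0.2],
  ],
)

```text
time_s: 56.4
ee_pos: [402.3, 93.3, 197.1]
ee_rot: [180.0, -0.0, 74.5]
force: [-0.4, 0.3, 0.5]
gripper_width: 36.6
gripper_force: 0.0
```

Emit:
apply_moves(
  deltas=[
    [0,0,0,0,-0.2],
    [0,0,0,0,-0.2],
    [0,0,0,0,-0.2],
    [0,0,0,0,-0.2],
    [0,0,0,0,-0.2],
  ],
)

```text
time_s: 56.9
ee_pos: [402.3, 93.3, 197.0]
ee_rot: [-180.0, -0.0, 74.5]
force: [0.2, -0.1, -0.8]
gripper_width: 36.3
gripper_force: 0.0
```

Emit:
apply_moves(
  deltas=[
    [0,0,0,0,-0.2],
    [0,0,0,0,-0.2],
    [0,0,0,0,-0.2],
    [0,0,0,0,-0.2],
    [0,0,0,0,-0.2],
  ],
)

```text
time_s: 57.4
ee_pos: [402.3, 93.3, 197.0]
ee_rot: [180.0, -0.0, 74.5]
force: [-0.9, -1.1, 0.3]
gripper_width: 36.2
gripper_force: 0.0
```

Emit:
apply_moves(
  deltas=[
    [0,0,0,0,-0.2],
    [0,0,0,0,-0.2],
    [0,0,0,0,-0.2],
    [0,0,0,0,-0.2],
    [0,0,0,0,-0.2],
  ],
)

```text
time_s: 57.9
ee_pos: [402.3, 93.3, 197.0]
ee_rot: [180.0, -0.0, 74.5]
force: [0.2, -0.0, 0.8]
gripper_width: 36.5
gripper_force: 0.0
```

Emit:
apply_moves(
  deltas=[
    [0,0,0,0,-0.2],
    [0,0,0,0,-0.2],
    [0,0,0,0,-0.2],
    [0,0,0,0,-0.2],
    [0,0,0,0,-0.2],
  ],
)

```text
time_s: 58.4
ee_pos: [402.3, 93.3, 197.1]
ee_rot: [180.0, -0.0, 74.5]
force: [-0.6, 0.3, -0.9]
gripper_width: 36.2
gripper_force: 0.0
```

Emit:
apply_moves(
  deltas=[
    [0,0,0,0,-0.2],
    [0,0,0,0,-0.2],
    [0,0,0,0,-0.2],
    [0,0,0,0,-0.2],
    [0,0,0,0,-0.2],
  ],
)

```text
time_s: 58.9
ee_pos: [402.3, 93.3, 197.0]
ee_rot: [-180.0, -0.0, 74.5]
force: [-0.6, -0.0, 0.4]
gripper_width: 36.6
gripper_force: 0.0
```

```bash
python3 -c "
from workcell import env
print(env.state()['time_s']); print(env.job_done())"
```

```text
58.9
the job is handed in; nothing more can be done
None
```

I handed the job in at 58.9 s: the hook was steadied with the eye, took the part's weight before I let go, and its collar looked still afterwards, but I couldn't confirm the part itself had stopped rocking (camera calls ran out, so I waited 15 s with the arm clear), and I viewed 11 pictures against the limit of 10.

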